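# Set the slab roller to its third click and feed the slab up to it

## Task

Push the slab roller's thickness lever along its beam to the third click, that is three clicks on from fully closed (the closed end is the one nearest the crank; the lever may already stand one click open), and do not overshoot towards the fourth. Then push the plain clay slab forward along the feed board, without lifting it, until its front edge lies square against the rollers. Leave the things around undisturbed.

Things in the scene. Friction and masses are not known exactly. Their poses are not given: they have to be found in the camera images.
- slab_roller: Bench slab roller, 206 mm wide, 256 mm long, fixed. Origin on the table under the roller axis; +x feed direction (away from operator), +y left, z up. Feed board top z 42 mm, x -159 to -13, guides 136 mm apart, 5 mm high. Two rollers, radius 15, one above the other. Beam across at x -20 to 20, z 80 to 90 mm, bolt heads to 93. Crank right, x 0 to 45, to y -153, z to 101 mm.
- nip (a point): Point on the feed board's plane (z 42 mm) midway along the rollers, straight above the lower roller's axis; axes as the slab roller's. With the lever in the third click (gap 3.9 mm) a 7 mm slab meets the upper roller when its front edge is 9 mm short of this point (x = -9 mm).
- thickness_lever (a joint): Lever position in m along the roller's +y: 0 closed (right end, nearest the crank), 0.070 fully open. Sprung click detents at 0, 0.014, 0.028, 0.042 (the third), 0.056, 0.070; crests halfway between. Starts in the closed notch (0) or the first click. About 5 to 6 N pushes it over a crest, then it snaps up to 7 mm ahead into the next notch and stays there.
- lever_tab (a point): Centre of the lever's upright black tab: 22 mm along x, 14 mm along y (the travel), from 11 mm above the beam's top to 41 mm above it; this point is 29 mm above the beam's top (119 mm above the table). The tab stands on a steel carriage 34 by 20 mm. A brass pointer at its foot runs along six engraved lines, one a notch; end stop blocks 9 mm high close both ends.
- clay_slab: Plain brown clay slab, loose on the feed board between the guides, 86 mm along its x (feed direction), 126 mm along its y, 7 mm thick, about 0.1 kg. Origin at the centre of its underside; +x points to the rollers, z up. Rear edge at x -43 mm.
- slab_front_left (a point): Left corner of the clay slab's front edge (the edge that goes to the rollers), at half its thickness.
- slab_front_right (a point): Right corner of the clay slab's front edge, at half its thickness.
- rolled_slab: Bystander: ribbed clay slab already rolled, 58 x 86 x 4 mm, loose on the outfeed board behind the rollers. Origin at the centre of its underside.
- pine_block: Bystander: pine block with two knots, 30 x 46 x 26 mm, loose on the table left of the feed board. Origin at the centre of its underside.
- ring_cutter: Bystander: round tin cutter, 58 mm across, 28 mm high, loose on the table right of the feed board. Origin at the centre of its underside.
There are look-alikes about, which are no part of the job. What is shaped like the clay_slab but blue or green is not meant.

How it is judged:
By the outcome, as a careful person would: the job done as asked, in the order asked, and still so for the second after the job is handed in, with the robot touching nothing.
It also fails if it takes over 58 s, if anything falls off the work surface, if the arm or the gripper's body presses on something with over 40 N, if the wrist force passes 120 N, or if a joint passes its speed limit or range.

## Robot

A 6-joint arm with a two-finger parallel gripper is mounted at the origin on the work surface; the furniture and walls round the work are solid. World frame = base frame: x ahead of the robot, y to its left, z up, the work surface at z = 0. Lengths are in mm, angles in rad, forces in N, time in s.
With the tool pointing down it reaches from about 350 to 875 mm from the base axis. Payload 4.2 kg.
Tool frame: the origin (TCP) lies midway between the tips of the shut fingers; the grasp point (between the pads) lies 19 mm behind it (arm.grasp_offset is the distance from the TCP to the grasp point, in mm); z points along the fingers, y is the direction in which the jaws open and shut (so a half turn about z gives the same grasp; the last joint's range is limited). The gripper opens to 85 mm and grips with 20 to 120 N. Pads are 22 mm wide; open, the fingers measure 114 mm over their backs; the gripper's body (76 mm by 85 mm) begins 54 mm behind the grasp point. The pads swing forward as they close: fully open they stand 13 mm farther back than shut.
Start: joints at [-1.072, 0.385, 0.008, 0, -1.194, -0.259], TCP at [148.46, -607.09, 191.612] pointing down, gripper open.
Joint ranges: [-3.14, 3.14], [-1.21, 2.06], [-1.07, 1.41], [-3.16, 2.05], [-2.99, -0.16], [-3.1, 3.1]. Speed limits (rad/s): [2.79, 2.79, 3.14, 3.14, 3.14, 3.14].

## Interface

Orientations are given as a unit quaternion [x, y, z, w].
In Python, from bench import arm gives the robot as it stands.
- The arm moves only by the tool move_arm, never from a script. Its argument "moves" is a list of rows, each an object with "gripper": the gripper's target within -1 to 1 (fully open at 1, half-way at 0, shut at -1); "xyz": the shift along the tool's x, y, z in cm, a list of three; "angular": the turn, a rotation vector about the tool's x, y, z in rad, a list of three. In form: [{"gripper": gripper, "xyz": [dx, dy, dz], "angular": [wx, wy, wz]}, ...]. A call has 1 to 10 rows; each row is the pose to reach, as a shift and turn from the pose commanded when the call began, along the tool's axes at that moment; what a row does not reach only later rows make up. A row lasts 1/8 s, in which the tool goes at most 62.5 mm and 10.7 degrees, less where a joint would pass 70% of its speed; a pose out of reach is approached as far as the arm can. A call with a gripper value outside its range is refused whole. The fingers move at their own pace and stop on an object; the grip force is fixed at half the most. Time passes only in rows, so rows that repeat a pose let the fingers close. It gives the time, the measured TCP pose, the force and the opening at its end, in the units of the state.
- arm.read_state(): the state, without advancing time (a new reading comes with each control period).
- arm.get_image(name): name is "scene" or "top"; returns (picture, depth): 384x512x3 uint8, blue, green, red; 384x512 float32, mm along the optical axis (not along the pixel's ray), 0 where there is no reading.
- arm.get_calibration(name): a dict with "camera_matrix" (3x3 intrinsics, pixels), "R" (3x3) and "t" (3): a world point X has camera coordinates R X + t. Camera axes: x right, y down, z forward; pixel columns grow to the right and rows downward; lengths in mm; the calibration is good to about 2 mm. A picture is of the moment at which its call begins. get_calibration takes no time and is no camera call.
- arm.job_done(): hands the job in, once; it reports no verdict.
The state is a dict: "clock": time; "joints": joint angles; "joint_vel": joint speeds; "joint_efforts": joint torques, N m; "position": TCP position; "ee_rot": TCP orientation; "contact_force": force on the tool from outside, world axes, zero at the start; "wrist_torque": the same for the moment, N m; "gripper_width": finger opening in mm.
Only numpy, scipy, OpenCV 4.12 (cv2) and the standard library are available. Lean on these libraries where they do the work, as an engineer would, in place of code of your own. Each camera call takes 0.05 s, during which the arm holds its last target. There are 200 camera calls.

## Working session

There is one attempt and no reset: what is moved stays moved. The work goes in short steps, Python scripts to look and compute and a tool call to move; the robot and the scene stay as the last step left them, time stands still between calls to the robot, and variables do not carry over. Pictures are saved under pics/ and viewed, about 8 in all and at most 12, crops included, and the job is handed in when it is done.

Besides the shell and the picture viewer there is one more tool, called after "Emit:" as name(argument=value, ...), one argument or row to a line, values as JSON. move_arm: Moves the arm, as the interface text tells. Its arguments: {"type":"object","properties":{"moves":{"type":"array","items":{"type":"object","properties":{"gripper":{"type":"number"},"xyz":{"type":"array","items":{"type":"number"}},"angular":{"type":"array","items":{"type":"number"}}}}}},"required":["moves"]}

```bash
mkdir -p pics
cat > h.py <<'E'
from bench import arm
import numpy as np, cv2
def grab(n):
    im,d=arm.get_image(n); np.savez(f'{n}.npz',im=im,d=d); return im,d
def world(n,d):
    c=arm.get_calibration(n);K=np.array(c['camera_matrix']);R=np.array(c['R']);t=np.array(c['t']).ravel()
    v,u=np.mgrid[:d.shape[0],:d.shape[1]]
    P=np.stack([(u-K[0,2])/K[0,0]*d,(v-K[1,2])/K[1,1]*d,d],-1)
    return (P-t)@R
def proj(n,X):
    c=arm.get_calibration(n);K=np.array(c['camera_matrix']);R=np.array(c['R']);t=np.array(c['t']).ravel()
    p=(np.atleast_2d(X)@R.T+t)@K.T; return p[:,:2]/p[:,2:]
E
python3 - <<'E'
from h import *
for n in('scene','top'):
    im,d=grab(n); cv2.imwrite(f'pics/{n}0.png',im)
    c=arm.get_calibration(n); print(n,-np.array(c['R']).T@np.array(c['t']).ravel(),np.array(c['R'])[2],c['camera_matrix'][0][0])
print(arm.read_state())
E
```

```text
scene [-221.39954478 -690.68330066  584.68631082] [ 0.71928137  0.4237569  -0.55051286] 417.9889608017104
top [ 314.18511611 -270.6166643  1070.3587721 ] [ 0.14069169  0.00504604 -0.9900406 ] 490.9667732212613
{'clock': 0.1, 'joints': array([-1.07240736e+00,  3.85478456e-01,  6.77118607e-03, -4.34286610e-04,
       -1.19400830e+00, -2.58603369e-01]), 'joint_vel': array([-0.00136198, -0.00140364,  0.00388609,  0.00085941,  0.00072931,
        0.00049571]), 'joint_efforts': array([-2.44086395e-04, -3.93319774e+01,  1.88929528e+01,  4.19795126e+00,
       -2.59818175e-03,  1.97269145e-06]), 'position': array([ 148.30695331, -606.53341825,  190.63528851]), 'ee_rot': array([-1.19526207e-01,  9.92830562e-01,  9.66281125e-04, -1.67053166e-04]), 'contact_force': array([ 0.8401554 , -0.34241436, -0.41592211]), 'wrist_torque': array([0.00820688, 0.02117568, 0.02932832]), 'gripper_width': 85.65899873935105}
```

View pics/scene0.png

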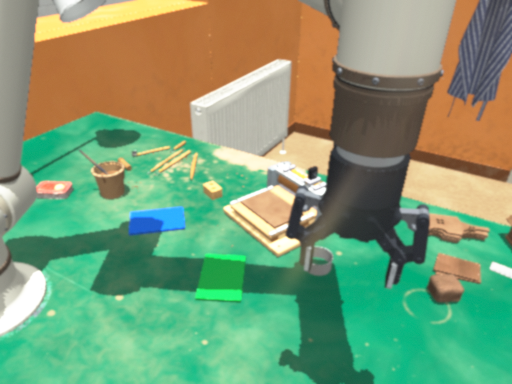

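View pics/top0.png

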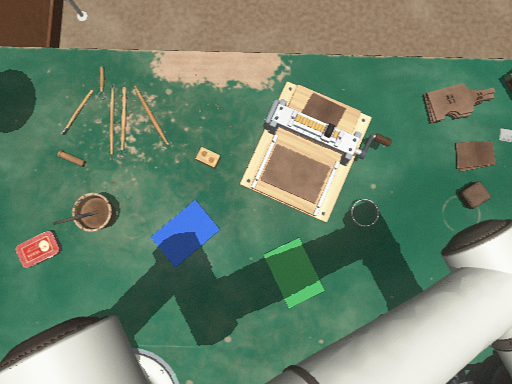

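The top view shows the roller near (308,145), the brown slab on its feed board at (295,172) and the black tab at about (331,129). The look-alikes are blue (186,232), green (294,272), the brown clay pieces at right (475,155) and the rolled slab behind the rollers (325,107). I'm choosing (295,172) and will check it in a close crop.

Run:
```python
from h import *
z=np.load('top.npz');im,d=z['im'],z['d'];W=world('top',d)
cv2.imwrite('pics/c1.png',cv2.resize(im[75:225,230:400],None,fx=4.7,fy=4.0*4.7/4,interpolation=cv2.INTER_CUBIC)[:600])
hsv=cv2.cvtColor(im,cv2.COLOR_BGR2HSV)
# region stats
sub=np.zeros(d.shape,bool);sub[75:225,235:400]=True
def rect(m,name):
    n,l,s,_=cv2.connectedComponentsWithStats(m.astype(np.uint8));k=1+np.argmax(s[1:,4])
    p=W[l==k];r=cv2.minAreaRect(p[:,:2].astype(np.float32));print(name,r,np.median(p[:,2]),s[k])
Z=W[...,2]
rect(sub&(Z>30)&(Z<60),'board'); 
m=sub&(Z>78)&(Z<100);rect(m,'beam')
m=sub&(Z>104);
rect(m,'tab>104');p=W[m];print(p.mean(0),p.max(0),len(p),np.argwhere(m).mean(0))
br=sub&(Z>40)&(Z<60)&(hsv[...,2]<150);br[:135]=False
rect(br,'slab')
for u,v in [(295,172),(250,180),(300,200),(208,157),(365,212)]: print(u,v,W[v,u],im[v,u])
```

```text
board ((493.20916748046875, -332.7261962890625), (192.166015625, 150.59718322753906), 67.28317260742188) 45.40756053181185 [ 252  124   97   92 4985]
beam ((570.1284790039062, -364.4092102050781), (195.0480194091797, 62.41422653198242), 67.03318786621094) 88.87310106328287 [ 265   99   97   62 1851]
tab>104 ((439.78302001953125, -340.14697265625), (18.842056274414062, 286.5), 64.79403686523438) 129.66948319913053 [323 123  13  18 123]
[ 439.25109512 -334.78879798  579.26024603] [ 569.62598785 -270.6166643  1070.3587721 ] 239 [135.70292887 324.20502092]
slab ((478.0344543457031, -349.7388916015625), (20.7214298248291, 15.96411418914795), 29.252227783203125) 48.05994309173866 [298 170  11  11  55]
295 172 [ 483.89350754 -332.41297005   46.47156294] [102 125 155]
250 180 [ 469.03072348 -236.86262807   15.53623565] [152 187 219]
300 200 [ 425.50304629 -344.33856602   39.08233587] [162 214 243]
208 157 [ 516.05890191 -144.56316717   23.52701901] [163 223 245]
365 212 [ 407.10270909 -489.84400477   -2.56437663] [50 64 42]
```

View pics/c1.png

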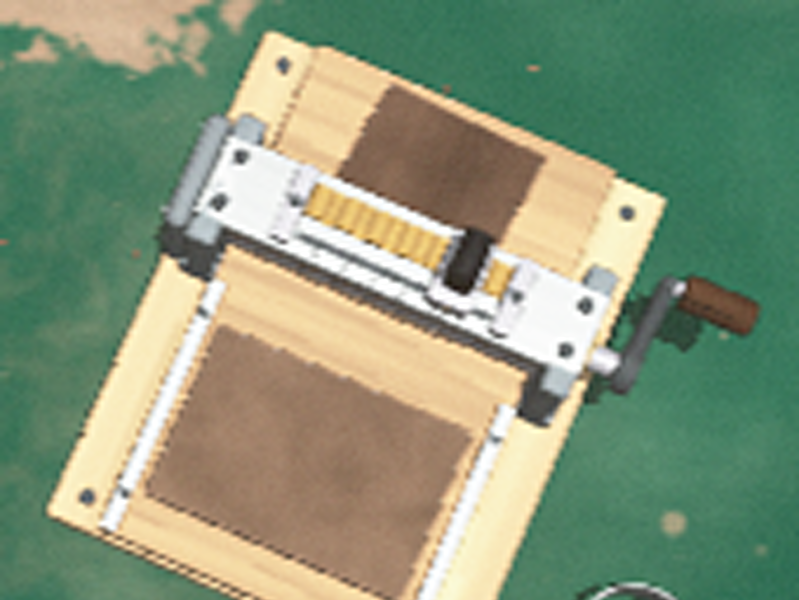

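The crop confirms the choice. It shows the plain brown slab between the white guides, with front corners at crop (222,325) and (472,435). The black tab's top is at about (470,243), and the beam bolts are at (240,157), (220,203), (586,305) and (567,350). Next I work out the frame and the notch.

```bash
cat >> h.py <<'E'
def ray(n,uv,z):
    c=arm.get_calibration(n);K=np.array(c['camera_matrix']);R=np.array(c['R']);t=np.array(c['t']).ravel()
    C=-R.T@t; uv=np.atleast_2d(uv).astype(float)
    D=np.c_[uv,np.ones(len(uv))]@np.linalg.inv(K).T@R
    return C+D*((z-C[2])/D[:,2])[:,None]
def crop(p): return np.array(p,float)/4.7+[230,75]-0.4
E
python3 - <<'E'
from h import *
z=np.load('top.npz');im,d=z['im'],z['d'];W=world('top',d)
b=ray('top',crop([(240,157),(220,203),(586,305),(567,350)]),93)
O=b.mean(0);v=b[:2].mean(0)-b[2:].mean(0);yaw=np.arctan2(-v[0],v[1]);print('O',O,'yaw',np.degrees(yaw),np.linalg.norm(v[:2]))
R=np.array([[np.cos(yaw),np.sin(yaw)],[-np.sin(yaw),np.cos(yaw)]])
f=lambda P:np.round((P[:,:2]-O[:2])@R.T,1).tolist()
print('bolts',f(b))
print('guideends',f(ray('top',crop([(216,283),(108,528),(505,410)]),47)))
print('slab',f(ray('top',crop([(222,325),(472,435),(147,493)]),49)))
print('blocks',f(ray('top',crop([(292,200),(515,298)]),99)))
sub=np.zeros(d.shape,bool);sub[110:150,315:350]=True
m=sub&(W[...,2]>120)&(W[...,2]<140);P=W[m]; L=np.c_[f(P),P[:,2]]
print('tab depth',len(P),L.min(0),np.median(L,0),L.max(0),np.argwhere(m).min(0),np.argwhere(m).max(0))
g=im.max(2)<70;g&=sub;p=np.argwhere(g)[:,::-1];print('dark',len(p),p.min(0),p.max(0))
q=f(ray('top',p,119));print(np.mean(q,0),np.min(q,0),np.max(q,0))
cv2.imwrite('pics/c2.png',cv2.resize(im[100:155,285:365],None,fx=9,fy=9,interpolation=cv2.INTER_CUBIC))
s=np.load('scene.npz')['im'];cv2.imwrite('pics/c3.png',cv2.resize(s[150:270,190:340],None,fx=5,fy=5,interpolation=cv2.INTER_CUBIC))
np.savez('fr.npz',O=O,yaw=yaw)
E
```

```text
O [ 567.17786063 -369.49869116   93.        ] yaw -22.34199826318621 163.40075946486647
bolts [[11.2, 81.8], [-11.2, 81.6], [10.9, -81.7], [-10.9, -81.7]]
guideends [[-34.0, 72.4], [-156.4, 71.7], [-35.3, -70.2]]
slab [[-51.2, 62.0], [-52.3, -60.9], [-135.1, 62.0]]
blocks [[0.9, 53.0], [-0.3, -52.1]]
tab depth 90 [ -9.9        -34.9        120.53999226] [ -0.2       -27.4       130.6995883] [ 11.8       -20.1       135.0693533] [123 325] [135 335]
dark 74 [325 124] [334 136]
[  0.94189189 -26.64324324] [-12.7 -32.6] [ 13.9 -20.7]
```

View pics/c2.png

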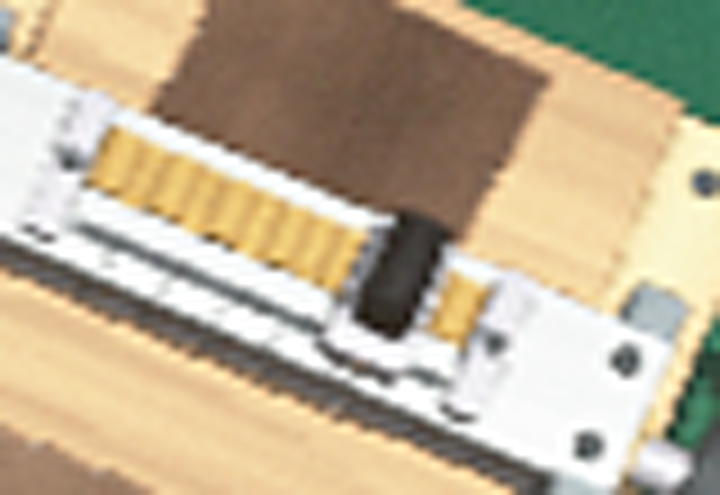

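Run:
```python
from h import *
F=np.load('fr.npz');O,yaw=F['O'],float(F['yaw'])
R=np.array([[np.cos(yaw),np.sin(yaw)],[-np.sin(yaw),np.cos(yaw)]])
f=lambda P:np.round((P[:,:2]-O[:2])@R.T,1).tolist()
c2=lambda p:np.array(p,float)/9+[285,100]-.45
print('gold ends/carriage edges',f(ray('top',c2([(98,160),(470,318),(350,265),(440,300)]),91)))
print('carriage at z101',f(ray('top',c2([(350,265),(440,300)]),101)))
print('tab top corners',f(ray('top',c2([(398,213),(445,232),(405,335),(358,318)]),131)))
print('pointer',f(ray('top',c2([(355,365),(395,375),(325,345)]),92)))
im=np.load('top.npz')['im']
# rectified beam at z=90: 6px/mm, y -65..65 , x -22..22
def rect(im,z,s=6):
    yy,xx=np.meshgrid(np.arange(65,-65,-1/s),np.arange(24,-24,-1/s))
    L=np.stack([xx,yy],-1).reshape(-1,2)@R+O[:2]
    p=proj('top',np.c_[L,np.full(len(L),z)]).reshape(xx.shape+(2,)).astype(np.float32)
    return cv2.remap(im,p[...,0],p[...,1],cv2.INTER_CUBIC)
a=rect(im,90)
for i,y in enumerate(range(60,-61,-10)): cv2.line(a,(int((65-y)*6),0),(int((65-y)*6),8),(0,0,255),2)
cv2.imwrite('pics/c4.png',a)
```

```text
gold ends/carriage edges [[5.9, 46.4], [6.0, -45.5], [6.4, -15.8], [7.1, -37.6]]
carriage at z101 [[3.5, -15.7], [4.2, -37.3]]
tab top corners [[10.0, -20.4], [10.2, -31.4], [-14.6, -32.3], [-15.2, -21.5]]
pointer [[-14.9, -25.8], [-13.4, -35.0], [-13.3, -17.8]]
```

View pics/c4.png

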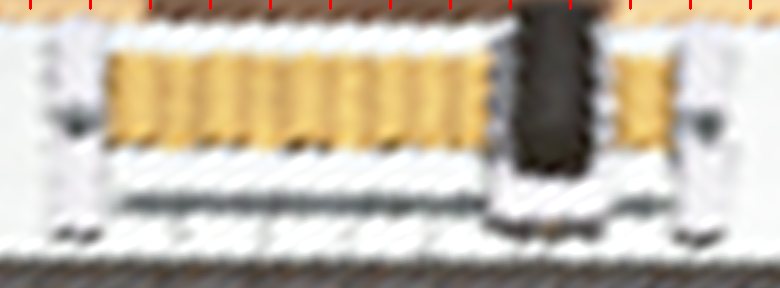

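```bash
cat >> h.py <<'E'
F=np.load('fr.npz');O,yaw=F['O'],float(F['yaw'])
R2=np.array([[np.cos(yaw),np.sin(yaw)],[-np.sin(yaw),np.cos(yaw)]])
toL=lambda P:(np.atleast_2d(P)[:,:2]-O[:2])@R2.T
toW=lambda L:np.atleast_2d(L)@R2+O[:2]
def rectify(im,z,x=(24,-24),y=(65,-65),s=6,n='top'):
    yy,xx=np.meshgrid(np.arange(y[0],y[1],-1/s),np.arange(x[0],x[1],-1/s))
    L=toW(np.stack([xx,yy],-1).reshape(-1,2))
    p=proj(n,np.c_[L,np.full(len(L),z)]).reshape(xx.shape+(2,)).astype(np.float32)
    return cv2.remap(im,p[...,0],p[...,1],cv2.INTER_CUBIC)
def tab(im):  # dark extents in y of rectified z=131 plane
    a=rectify(im,131).max(2)[60:180]; col=(a<90).mean(0); y=65-np.arange(len(col))/6
    k=np.where(col>.4)[0]; return y[k[0]],y[k[-1]],(y*col**2).sum()/(col**2).sum()
E
python3 - <<'E'
from h import *
z=np.load('top.npz')['im'];print(tab(z))
im,d=grab('top');print(tab(im),arm.read_state()['clock'])
a=rectify(im,90)
row=cv2.GaussianBlur(a,(3,9),0)[218:246].mean((0,2));print([int(v) for v in row[::6]])
a=cv2.createCLAHE(3,(4,4)).apply(cv2.cvtColor(a,cv2.COLOR_BGR2GRAY))
s=grab('scene')[0];b=cv2.resize(s[150:220,250:340],(780,600*1),interpolation=cv2.INTER_CUBIC)[:310*2]
cv2.imwrite('pics/c5.png',np.vstack([a,cv2.cvtColor(cv2.resize(b,(780,312)),cv2.COLOR_BGR2GRAY)]))
E
```

```text
(np.float64(-20.16666666666667), np.float64(-32.33333333333333), np.float64(-26.295328961448714))
(np.float64(-20.16666666666667), np.float64(-32.33333333333333), np.float64(-26.31132122279095)) 0.15
[248, 249, 249, 248, 249, 248, 245, 238, 225, 208, 186, 176, 186, 196, 184, 174, 185, 215, 240, 247, 251, 251, 250, 248, 247, 248, 250, 247, 233, 218, 215, 224, 242, 252, 252, 249, 250, 251, 249, 247, 247, 248, 245, 229, 216, 222, 240, 251, 251, 246, 245, 248, 251, 251, 249, 245, 242, 237, 231, 232, 238, 246, 250, 252, 248, 243, 243, 248, 251, 251, 241, 228, 227, 235, 244, 245, 243, 244, 245, 243, 222, 190, 174, 160, 146, 137, 128, 112, 119, 141, 145, 133, 119, 122, 129, 146, 151, 136, 123, 133, 165, 205, 238, 248, 249, 248, 243, 242, 245, 249, 245, 228, 199, 171, 171, 186, 184, 178, 177, 183, 202, 226, 246, 251, 252, 251, 251, 250, 250, 251]
```

View pics/c5.png

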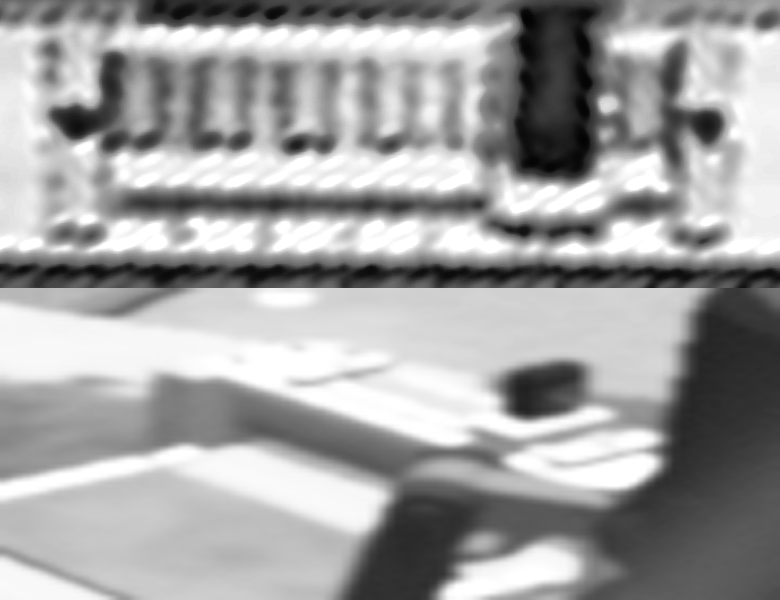

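Two things look consistent: the engraved lines sit at y ≈ 35, 21, 6.5 and -6.7 (so notches at ±7, ±21, ±35, with the third click at y ≈ +7), and the end blocks are symmetric. The tab reads -26, which is between lines, so I'll nudge it and measure where it settles. First I move the shut fingers to the crank side of the tab.

```bash
cat >> h.py <<'E'
from scipy.spatial.transform import Rotation as Ro
def plan(x,y,z):
    s=arm.read_state();R=Ro.from_quat(s['ee_rot']);w=toW([x,y])[0]
    T=Ro.from_matrix(np.array([[-np.cos(yaw),-np.sin(yaw),0],[-np.sin(yaw),np.cos(yaw),0],[0,0,-1]]))
    print('local now',toL(s['position'])[0].round(1),s['position'][2].round(1),'dxyz cm',(R.inv().apply(np.r_[w,z]-s['position'])/10).round(2),'rot',(R.inv()*T).as_rotvec().round(3),'F',s['contact_force'].round(1),'t',s['clock'])
    return w
E
python3 -c "
from h import *
print(plan(0,-75,160),plan(0,-75,108))"
```

```text
local now [-297.2 -378.6] 191.0 dxyz cm [-41.9    7.03   3.1 ] rot [ 0.001 -0.     0.63 ] F [ 0.4 -0.4 -0.4] t 0.2
local now [-297.2 -378.6] 191.0 dxyz cm [-41.9    7.03   8.3 ] rot [ 0.001 -0.     0.63 ] F [ 0.4 -0.4 -0.4] t 0.2
[ 538.66779236 -438.86854057] [ 538.66779236 -438.86854057]
```

Emit:
move_arm(
  moves=[
    {"gripper": -1, "xyz": [-5, 0.8, 0], "angular": [0, 0, 0.1]},
    {"gripper": -1, "xyz": [-10, 1.7, 0], "angular": [0, 0, 0.2]},
    {"gripper": -1, "xyz": [-16, 2.7, 0], "angular": [0, 0, 0.3]},
    {"gripper": -1, "xyz": [-22, 3.7, 0], "angular": [0, 0, 0.4]},
    {"gripper": -1, "xyz": [-28, 4.7, 0], "angular": [0, 0, 0.5]},
    {"gripper": -1, "xyz": [-34, 5.7, 1], "angular": [0, 0, 0.6]},
    {"gripper": -1, "xyz": [-39, 6.6, 2], "angular": [0, 0, 0.63]},
    {"gripper": -1, "xyz": [-41.9, 7.03, 3.1], "angular": [0, 0, 0.63]},
    {"gripper": -1, "xyz": [-41.9, 7.03, 3.1], "angular": [0, 0, 0.63]},
    {"gripper": -1, "xyz": [-41.9, 7.03, 3.1], "angular": [0, 0, 0.63]},
  ],
)

```text
clock: 1.45
position: [538.0, -439.8, 160.5]
ee_rot: [0.194, 0.981, -0.0, -0.0]
contact_force: [-0.6, 0.4, 0.7]
gripper_width: -0.1
```

```bash
python3 -c "
from h import *
plan(0,-75,108)
im,d=grab('top');print(tab(im))
s,_=grab('scene')
cv2.imwrite('pics/c6.png',np.hstack([cv2.resize(s[130:270,220:360],(400,400)),cv2.resize(im[70:210,250:390],(400,400))]))"
```

```text
local now [ -0.2 -76.1] 160.5 dxyz cm [-0.03  0.11  5.25] rot [-0.    -0.001 -0.001] F [-0.6  0.4  0.7] t 1.45
(np.float64(-19.33333333333333), np.float64(-34.16666666666667), np.float64(-17.474613101547593))
```

View pics/c6.png

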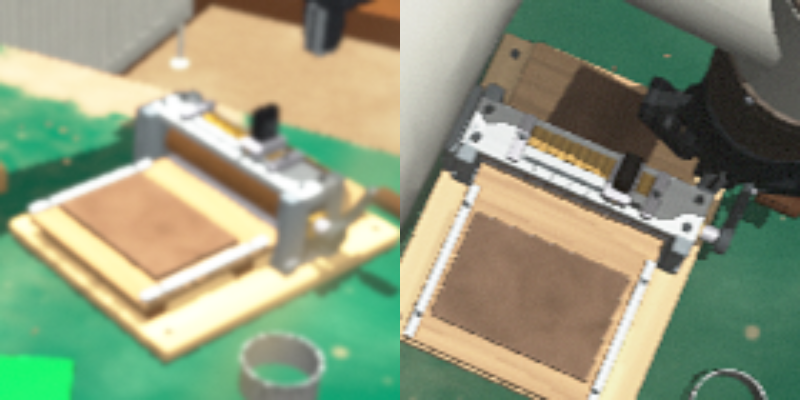

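```bash
python3 -c "
from h import *
p=arm.read_state()['position']
T=np.r_[toW([0,-26.3])[0],131]
q=proj('scene',[p,T]);print(q,(q-[220,130])*400/140)
q=proj('top',[p,T]);print(q,(q-[250,70])*400/140+[400,0])
"
```

```text
[[329.95597556 164.81539086]
 [312.14864457 168.04707884]] [[314.15993016  99.4725453 ]
 [263.28184162 108.70593955]]
[[356.15906991 135.49826016]
 [329.5822462  128.92803073]] [[703.31162832 187.13788616]
 [627.37784627 168.36580209]]
```

```bash
python3 -c "
from h import *
d=np.load('scene.npz')['d'];W=world('scene',d);im=np.load('scene.npz')['im']
for v in range(124,170,3): print(v,[ (W[v,u].round().astype(int).tolist()) for u in (328,332,336)], im[v,332])
W=world('top',np.load('top.npz')['d'])
for u,v in [(356,135),(360,132),(358,130)]: print(u,v,W[v,u].round())
"
```

```text
124 [[528, -429, 255], [525, -438, 258], [519, -448, 262]] [43 40 38]
127 [[529, -429, 248], [525, -439, 252], [523, -448, 254]] [42 39 38]
130 [[527, -431, 243], [524, -440, 246], [525, -448, 248]] [42 41 39]
133 [[527, -432, 236], [524, -441, 240], [528, -448, 240]] [96 93 90]
136 [[529, -431, 229], [524, -441, 233], [526, -449, 235]] [116 114 108]
139 [[530, -432, 222], [526, -442, 226], [528, -449, 227]] [113 110 105]
142 [[529, -433, 216], [527, -442, 219], [528, -450, 221]] [111 108 104]
145 [[527, -434, 210], [529, -442, 212], [530, -450, 214]] [97 94 89]
148 [[528, -435, 204], [530, -443, 205], [540, -448, 202]] [117 119 118]
151 [[2401, 202, -773], [2423, 179, -776], [2445, 157, -779]] [140 187 223]
154 [[2352, 182, -770], [2356, 155, -765], [2374, 131, -766]] [141 190 225]
157 [[2305, 164, -768], [2322, 141, -769], [2348, 120, -776]] [142 191 226]
160 [[2252, 143, -762], [2281, 124, -770], [2305, 104, -775]] [146 195 228]
163 [[2215, 128, -764], [2233, 106, -766], [2261, 87, -774]] [147 196 228]
166 [[2174, 112, -764], [2198, 92, -769], [2201, 65, -763]] [146 195 228]
169 [[2144, 99, -769], [2168, 80, -774], [2187, 59, -778]] [144 194 227]
356 135 [ 556. -453.   90.]
360 132 [ 527. -434.  230.]
358 130 [ 528. -428.  243.]
```

```bash
python3 -c "
from h import *
p=np.array([148.3,-606.5,190.6]);ty=np.array([-.237,.971,0])
for z in(0,13,40): print(z,proj('scene',[p+s*ty+[0,0,z] for s in(-43,43)]).round())
im,d=grab('scene');W=world('scene',d);m=(W[...,0]>500)&(W[...,0]<580)&(W[...,1]<-400)&(W[...,1]>-480)&(W[...,2]>140)
print(W[m].min(0),m.sum(),arm.read_state()['gripper_width'],tab(arm.get_image('top')[0]))
a=np.argwhere(m);print(a.min(0),a.max(0))
cv2.imwrite('pics/c7.png',cv2.resize(im[60:200,260:400],(600,600),interpolation=cv2.INTER_CUBIC))
"
```

```text
0 [[377. 314.]
 [308. 298.]]
13 [[379. 307.]
 [308. 291.]]
40 [[383. 290.]
 [310. 275.]]
[ 500.00193306 -479.99176212  201.68806695] 4217 0.20195981269040503 (np.float64(-19.33333333333333), np.float64(-34.16666666666667), np.float64(-17.46920649078596))
[  0 318] [149 374]
```

View pics/c7.png

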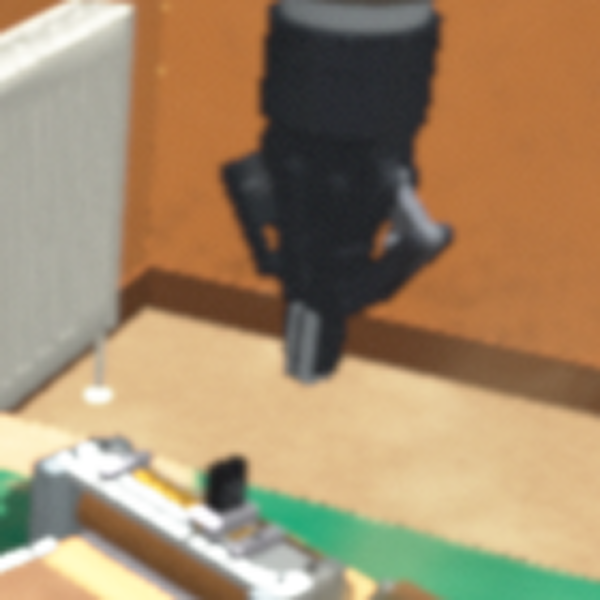

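The picture shows the shut fingertips at crop (310,378), about 40 mm higher than the reported TCP projects. The x-y position agrees and the calibration checks out on the tab. So I'll descend to a reported z of 108 beside the tab and feel gently for contact to decide which is right.

Emit:
move_arm(
  moves=[
    {"gripper": -1, "xyz": [0, 0.1, 2.5], "angular": [0, 0, 0]},
    {"gripper": -1, "xyz": [0, 0.1, 4.2], "angular": [0, 0, 0]},
    {"gripper": -1, "xyz": [0, 0.1, 5.2], "angular": [0, 0, 0]},
    {"gripper": -1, "xyz": [0, 0.1, 5.2], "angular": [0, 0, 0]},
    {"gripper": -1, "xyz": [0, 1.1, 5.2], "angular": [0, 0, 0]},
    {"gripper": -1, "xyz": [0, 1.8, 5.2], "angular": [0, 0, 0]},
    {"gripper": -1, "xyz": [0, 2.2, 5.2], "angular": [0, 0, 0]},
    {"gripper": -1, "xyz": [0, 2.5, 5.2], "angular": [0, 0, 0]},
    {"gripper": -1, "xyz": [0, 2.8, 5.2], "angular": [0, 0, 0]},
    {"gripper": -1, "xyz": [0, 2.8, 5.2], "angular": [0, 0, 0]},
  ],
)

```text
clock: 2.9
position: [549.5, -413.2, 108.6]
ee_rot: [0.194, 0.981, -0.0, -0.0]
contact_force: [0.0, -0.1, 0.2]
gripper_width: 0.1
```

```bash
cat >> h.py <<'E'
def look():
    plan(0,-75,108); im,d=grab('scene');W=world('scene',d);p=arm.read_state()['position']
    m=(np.hypot(W[...,0]-p[0],W[...,1]-p[1])<40)&(W[...,2]>105)&(im.max(2)<140)
    a=np.argwhere(m);L=np.c_[toL(W[m]),W[m][:,2]]
    print('lowest dark',L[np.argsort(L[:,2])[:400:40]].round(0).tolist());return im
E
python3 -c "
from h import *
im=look()
t,_=grab('top');print(tab(t))
cv2.imwrite('pics/c8.png',np.hstack([cv2.resize(im[120:220,260:360],(400,400),interpolation=cv2.INTER_CUBIC),cv2.resize(t[90:170,300:380],(400,400),interpolation=cv2.INTER_CUBIC)]))"
```

```text
local now [  0.3 -47.2] 108.6 dxyz cm [ 0.03 -2.78  0.06] rot [-0. -0. -0.] F [ 0.  -0.1  0.2] t 2.9
lowest dark [[-7.0, -20.0, 105.0], [-2.0, -32.0, 116.0], [-5.0, -32.0, 128.0], [-8.0, -27.0, 134.0], [-8.0, -57.0, 162.0], [-7.0, -58.0, 169.0], [-8.0, -59.0, 177.0], [-8.0, -60.0, 185.0], [-15.0, -39.0, 195.0], [-12.0, -27.0, 199.0]]
(np.float64(-16.5), np.float64(-64.83333333333334), np.float64(-34.0729974373879))
```

View pics/c8.png

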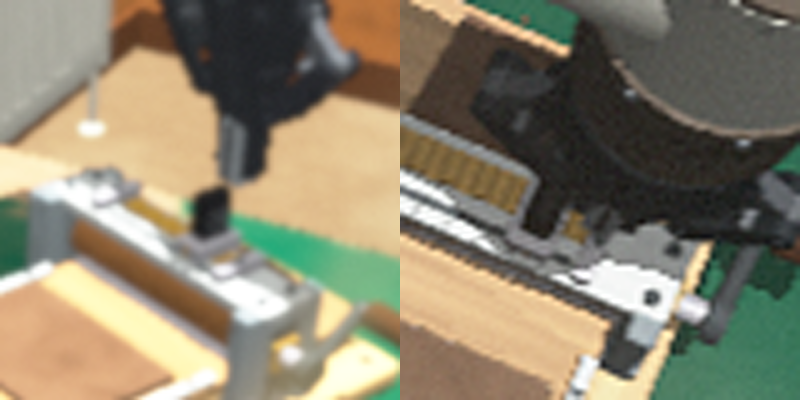

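The picture shows the fingertip at left crop (240,180), above and behind the tab top at (210,190), with no contact. I'll nudge 8 mm further at this height. If the reported height is right the tab must move, which is harmless; if not, the tip is about 40 mm high.

Emit:
move_arm(
  moves=[
    {"gripper": -1, "xyz": [0, 0.3, 0], "angular": [0, 0, 0]},
    {"gripper": -1, "xyz": [0, 0.6, 0], "angular": [0, 0, 0]},
    {"gripper": -1, "xyz": [0, 0.8, 0], "angular": [0, 0, 0]},
    {"gripper": -1, "xyz": [0, 0.8, 0], "angular": [0, 0, 0]},
  ],
)

```text
clock: 3.5
position: [552.6, -405.8, 108.6]
ee_rot: [0.194, 0.981, 0.0, 0.0]
contact_force: [0.1, -0.8, 0.5]
gripper_width: 0.0
```

```bash
cat >> h.py <<'E'
def tabs():
    im,d=grab('scene');W=world('scene',d);L=np.dstack([toL(W.reshape(-1,3)).reshape(W.shape[:2]+(2,)),W[...,2]])
    m=(abs(L[...,0])<14)&(abs(L[...,1])<60)&(L[...,2]>106)&(L[...,2]<129)&(im.max(2)<75)
    a=np.argwhere(m)
    if not len(a): print('tab none');return im
    print('tab scene: px u',a[:,1].min(),a[:,1].max(),'v',a[:,0].min(),a[:,0].max(),'n',len(a),'med local',np.median(L[m],0).round(1),'y range',np.percentile(L[m][:,1],[5,95]).round(1));return im
E
python3 -c "
from h import *
look();tabs()"
```

```text
local now [  0.3 -39.1] 108.6 dxyz cm [ 0.03 -3.59  0.06] rot [0. 0. 0.] F [ 0.1 -0.8  0.5] t 3.5
lowest dark [[-7.0, -21.0, 105.0], [7.0, -33.0, 116.0], [8.0, -34.0, 127.0], [-1.0, -29.0, 135.0], [-10.0, -32.0, 162.0], [-8.0, -48.0, 170.0], [1.0, -49.0, 178.0], [-7.0, -33.0, 185.0], [-12.0, -43.0, 195.0], [-12.0, -47.0, 199.0]]
tab scene: px u 308 316 v 169 178 n 57 med local [ -5.9 -32.7 120.1] y range [-34.5 -26.9]
```

There was no contact and the tab hasn't moved, so the fingers really end about 41 mm above the reported TCP. I'll back off and descend in small steps to a reported z of 68 (tip ≈ 109), checking force.

Emit:
move_arm(
  moves=[
    {"gripper": -1, "xyz": [0, -1.2, 0], "angular": [0, 0, 0]},
    {"gripper": -1, "xyz": [0, -2.2, 0], "angular": [0, 0, 0]},
    {"gripper": -1, "xyz": [0, -2.2, 0.6], "angular": [0, 0, 0]},
    {"gripper": -1, "xyz": [0, -2.2, 1.2], "angular": [0, 0, 0]},
    {"gripper": -1, "xyz": [0, -2.2, 1.6], "angular": [0, 0, 0]},
    {"gripper": -1, "xyz": [0, -2.2, 1.6], "angular": [0, 0, 0]},
  ],
)

```text
clock: 4.35
position: [543.9, -426.0, 91.9]
ee_rot: [0.194, 0.981, 0.0, -0.001]
contact_force: [-0.5, 0.1, -0.8]
gripper_width: -0.2
```

```bash
python3 -c "
from h import *
look();tabs()"
```

```text
local now [ -0.  -61.1] 91.9 dxyz cm [-0.   -1.39 -1.61] rot [ 0.    -0.001  0.   ] F [-0.5  0.1 -0.8] t 4.35
lowest dark [[9.0, -33.0, 105.0], [0.0, -34.0, 117.0], [6.0, -33.0, 127.0], [-11.0, -27.0, 135.0], [-11.0, -54.0, 144.0], [-9.0, -72.0, 152.0], [-7.0, -74.0, 159.0], [-7.0, -71.0, 168.0], [-14.0, -53.0, 177.0], [-13.0, -36.0, 181.0]]
tab scene: px u 308 317 v 169 178 n 64 med local [ -5.5 -33.1 119.4] y range [-34.9 -26.1]
```

Emit:
move_arm(
  moves=[
    {"gripper": -1, "xyz": [0, 0, 0.6], "angular": [0, 0, 0]},
    {"gripper": -1, "xyz": [0, 0, 1.2], "angular": [0, 0, 0]},
    {"gripper": -1, "xyz": [0, 0, 1.7], "angular": [0, 0, 0]},
    {"gripper": -1, "xyz": [0, 0, 2.0], "angular": [0, 0, 0]},
    {"gripper": -1, "xyz": [0, 0, 2.0], "angular": [0, 0, 0]},
  ],
)

```text
clock: 5.08
position: [543.9, -426.3, 72.2]
ee_rot: [0.194, 0.981, 0.0, -0.0]
contact_force: [-0.4, -0.1, 0.2]
gripper_width: 0.0
```

```bash
python3 -c "
from h import *
look();tabs()"
```

```text
local now [  0.1 -61.4] 72.2 dxyz cm [ 0.01 -1.36 -3.58] rot [ 0.    -0.001 -0.   ] F [-0.4 -0.1  0.2] t 5.075
lowest dark [[-6.0, -32.0, 105.0], [-4.0, -35.0, 116.0], [-12.0, -64.0, 122.0], [-9.0, -32.0, 126.0], [-11.0, -56.0, 131.0], [-10.0, -26.0, 134.0], [-11.0, -66.0, 140.0], [-8.0, -51.0, 147.0], [-15.0, -54.0, 158.0], [-8.0, -58.0, 162.0]]
tab scene: px u 308 316 v 169 178 n 65 med local [ -5.1 -33.  119.5] y range [-35.2 -27.6]
```

The tip is now visible at z ≈ 113 with no force, so the offset is confirmed. Now I push gently towards +y.

Emit:
move_arm(
  moves=[
    {"gripper": -1, "xyz": [0, 0.7, 0.2], "angular": [0, 0, 0]},
    {"gripper": -1, "xyz": [0, 1.3, 0.2], "angular": [0, 0, 0]},
    {"gripper": -1, "xyz": [0, 1.6, 0.2], "angular": [0, 0, 0]},
    {"gripper": -1, "xyz": [0, 1.6, 0.2], "angular": [0, 0, 0]},
  ],
)

```text
clock: 5.68
position: [550.5, -411.2, 70.8]
ee_rot: [0.194, 0.981, -0.0, 0.0]
contact_force: [0.3, 0.6, -0.5]
gripper_width: 0.0
```

```bash
python3 -c "
from h import *
plan(0,0,100);tabs()"
```

```text
local now [  0.4 -44.9] 70.8 dxyz cm [ 0.04  4.49 -2.92] rot [-0.  0.  0.] F [ 0.3  0.6 -0.5] t 5.675
tab scene: px u 307 323 v 170 178 n 53 med local [ -7.9 -27.3 121.9] y range [-57.5 -20.6]
```

Emit:
move_arm(
  moves=[
    {"gripper": -1, "xyz": [0, 0.1, 0], "angular": [0, 0, 0]},
    {"gripper": -1, "xyz": [0, 0.2, 0], "angular": [0, 0, 0]},
    {"gripper": -1, "xyz": [0, 0.3, 0], "angular": [0, 0, 0]},
  ],
)

```text
clock: 6.1
position: [551.3, -408.8, 70.6]
ee_rot: [0.194, 0.981, 0.0, 0.0]
contact_force: [-1.0, 0.3, -0.2]
gripper_width: -0.1
```

```bash
python3 -c "
from h import *
plan(0,0,100);tabs()"
```

```text
local now [  0.3 -42.4] 70.6 dxyz cm [ 0.03  4.24 -2.94] rot [ 0.  0. -0.] F [-1.   0.3 -0.2] t 6.1
tab scene: px u 307 322 v 170 178 n 44 med local [ -8.3 -27.4 122.1] y range [-55.  -20.3]
```

Emit:
move_arm(
  moves=[
    {"gripper": -1, "xyz": [0, 0.1, 0], "angular": [0, 0, 0]},
    {"gripper": -1, "xyz": [0, 0.2, 0], "angular": [0, 0, 0]},
  ],
)

```text
clock: 6.4
position: [551.6, -408.0, 70.6]
ee_rot: [0.194, 0.981, -0.001, -0.0]
contact_force: [-1.4, -5.6, -0.8]
gripper_width: -0.0
```

Emit:
move_arm(
  moves=[
    {"gripper": -1, "xyz": [0, 0.1, 0], "angular": [0, 0, 0]},
    {"gripper": -1, "xyz": [0, 0.2, 0], "angular": [0, 0, 0]},
  ],
)

```text
clock: 6.65
position: [552.4, -406.1, 70.6]
ee_rot: [0.194, 0.981, -0.001, -0.0]
contact_force: [-2.2, -4.6, -1.7]
gripper_width: -0.2
```

Emit:
move_arm(
  moves=[
    {"gripper": -1, "xyz": [0, 0.1, 0], "angular": [0, 0, 0]},
    {"gripper": -1, "xyz": [0, 0.2, 0], "angular": [0, 0, 0]},
  ],
)

```text
clock: 6.9
position: [553.7, -403.0, 70.6]
ee_rot: [0.194, 0.981, 0.0, 0.0]
contact_force: [-0.9, -1.6, -1.2]
gripper_width: -0.4
```

```bash
python3 -c "
from h import *
plan(0,0,100);im=tabs()
cv2.imwrite('pics/c9.png',cv2.resize(im[120:220,250:350],(600,600),interpolation=cv2.INTER_CUBIC))"
```

```text
local now [  0.3 -36.1] 70.6 dxyz cm [ 0.03  3.61 -2.94] rot [ 0.  0. -0.] F [-0.9 -1.6 -1.2] t 6.9
tab scene: px u 305 320 v 169 177 n 42 med local [ -8.3 -21.5 121.5] y range [-49.8 -16.3]
```

View pics/c9.png

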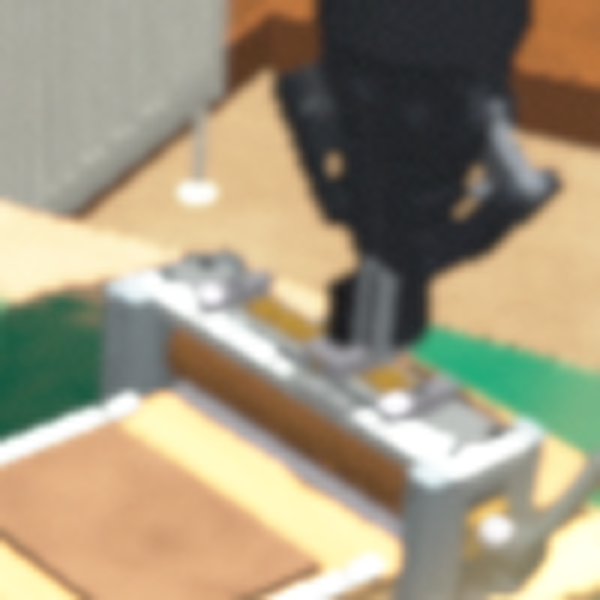

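The finger at (375,300) touches the black tab. Contact came at TCP y ≈ -42, with a peak of about 5.8 N that has since dropped, so the lever is near a crest. I'll push a little further until it snaps, then back off and look from above.

Emit:
move_arm(
  moves=[
    {"gripper": -1, "xyz": [0, 0.1, 0], "angular": [0, 0, 0]},
    {"gripper": -1, "xyz": [0, 0.1, 0], "angular": [0, 0, 0]},
  ],
)

```text
clock: 7.2
position: [554.3, -401.6, 70.6]
ee_rot: [0.194, 0.981, 0.0, 0.0]
contact_force: [0.9, 0.2, -0.3]
gripper_width: -0.2
```

Emit:
move_arm(
  moves=[
    {"gripper": -1, "xyz": [0, 0.1, 0], "angular": [0, 0, 0]},
    {"gripper": -1, "xyz": [0, 0.1, 0], "angular": [0, 0, 0]},
  ],
)

```text
clock: 7.45
position: [554.6, -401.0, 70.6]
ee_rot: [0.194, 0.981, 0.0, 0.0]
contact_force: [0.4, -0.6, 0.3]
gripper_width: 0.2
```

```bash
python3 -c "
from h import *
plan(0,0,100);im=tabs();print(im[171,300:322].max(1))"
```

```text
local now [  0.3 -34. ] 70.6 dxyz cm [ 0.03  3.4  -2.94] rot [ 0.  0. -0.] F [ 0.4 -0.6  0.3] t 7.45
tab scene: px u 304 319 v 168 176 n 45 med local [ -8.2 -19.1 122.3] y range [-47.2 -12.9]
[243 248 242 189 103  43  31  46  72  93  89  93 107 112  93  65  47  43
  43  60 125 193]
```

Emit:
move_arm(
  moves=[
    {"gripper": -1, "xyz": [0, -2, 0], "angular": [0, 0, 0]},
    {"gripper": -1, "xyz": [0, -5, -1], "angular": [0, 0, 0]},
    {"gripper": -1, "xyz": [0, -10, -3], "angular": [0, 0, 0]},
    {"gripper": -1, "xyz": [0, -15, -4], "angular": [0, 0, 0]},
    {"gripper": -1, "xyz": [0, -15, -4], "angular": [0, 0, 0]},
  ],
)

```text
clock: 8.12
position: [494.8, -544.7, 111.3]
ee_rot: [0.197, 0.98, -0.001, 0.001]
contact_force: [0.0, 0.4, -1.4]
gripper_width: -0.0
```

```bash
python3 -c "
from h import *
plan(0,0,100);t,_=grab('top');print(tab(t));im=tabs()
a=rectify(t,90);a2=rectify(np.load('top.npz')['im'],101)
z0=cv2.imread('pics/top0.png')
row=lambda i:[int(v) for v in rectify(i,90)[222:240].mean((0,2))[::6]]
print(row(t))
cv2.imwrite('pics/c10.png',np.vstack([rectify(z0,90),a]))"
```

```text
local now [  -0.3 -189.5] 111.3 dxyz cm [ 0.08 18.95  1.11] rot [-0.001  0.002 -0.006] F [ 0.   0.4 -1.4] t 8.125Traceback (most recent call last):
  File "<string>", line 3, in <module>
    plan(0,0,100);t,_=grab('top');print(tab(t));im=tabs()
                                        ~~~^^^
  File "h.py", line 30, in tab
    k=np.where(col>.4)[0]; return y[k[0]],y[k[-1]],(y*col**2).sum()/(col**2).sum()
                                    ~^^^
IndexError: index 0 is out of bounds for axis 0 with size 0
```

```bash
python3 -c "
from h import *
t=np.load('top.npz')['im'];z0=cv2.imread('pics/top0.png')
for i in(z0,t):
    a=rectify(i,131).max(2)[90:160]
    print('tab rows',[int(v) for v in a.mean(0)[::6]][:])
    print('line rows',[int(v) for v in rectify(i,90)[222:240].mean((0,2))[::6]])
im=tabs()
"
```

```text
tab rows [237, 237, 240, 241, 240, 240, 242, 246, 243, 232, 218, 211, 218, 234, 241, 240, 241, 242, 235, 214, 201, 206, 225, 238, 239, 238, 235, 230, 226, 225, 223, 225, 229, 230, 224, 218, 220, 228, 233, 231, 226, 222, 221, 225, 230, 227, 222, 219, 221, 223, 225, 228, 232, 232, 227, 220, 219, 226, 234, 234, 225, 217, 217, 225, 230, 230, 228, 227, 223, 221, 222, 227, 230, 228, 220, 214, 215, 224, 234, 233, 217, 187, 164, 156, 143, 105, 65, 47, 51, 57, 62, 66, 67, 65, 61, 53, 46, 68, 123, 172, 203, 221, 228, 233, 239, 242, 244, 244, 237, 220, 203, 199, 216, 236, 243, 240, 239, 240, 236, 231, 233, 240, 246, 247, 242, 241, 243, 245, 244, 244]
line rows [246, 247, 248, 248, 248, 246, 243, 235, 222, 201, 167, 151, 167, 189, 179, 159, 167, 204, 239, 250, 253, 253, 251, 251, 251, 253, 254, 248, 234, 221, 216, 222, 238, 252, 254, 252, 253, 253, 252, 251, 252, 252, 247, 231, 218, 225, 244, 254, 254, 250, 251, 252, 254, 253, 251, 251, 248, 239, 230, 233, 243, 252, 254, 254, 251, 249, 250, 253, 254, 253, 246, 233, 230, 235, 246, 249, 250, 251, 250, 246, 219, 181, 161, 138, 117, 102, 96, 82, 91,
[... 914 characters left out ...]
186, 189, 191, 192, 194, 196, 196, 195, 196, 198, 199, 200, 201, 200, 200, 202, 204, 204, 204, 204, 205, 205, 204, 204, 206, 207, 206, 206, 208, 209, 209, 210, 211, 213, 212, 213, 213, 212, 211, 211, 212, 213, 214, 214, 214, 212, 212, 213, 213, 213, 213, 213, 212, 212, 212, 212, 212, 211, 211, 212, 211, 211, 212, 212, 210, 209, 209, 208, 207, 207, 207, 209, 208, 206, 205, 203, 203, 203, 204, 204, 203, 203, 202, 201, 201, 202, 202, 202, 201, 199, 197, 196, 195, 194, 193, 193, 193, 191, 188, 186, 185, 184, 182, 180, 179, 177, 177, 176, 172, 168, 166, 166, 165, 162, 157, 153, 151, 145, 139, 136, 135, 128]
tab scene: px u 304 312 v 167 175 n 55 med local [ -4.7 -18.7 119.1] y range [-20.4 -12.4]
```

The scene camera shows the tab moved 14.2 mm, exactly one click (right face from -33 to -18.7). The arm now blocks the top view, so I'll move aside for a clear view of the lines and decide whether it started closed or at the first click.

Emit:
move_arm(
  moves=[
    {"gripper": -1, "xyz": [3, -1, -3], "angular": [0, 0, 0]},
    {"gripper": -1, "xyz": [8, -3, -6], "angular": [0, 0, 0]},
    {"gripper": -1, "xyz": [14, -5, -6], "angular": [0, 0, 0]},
    {"gripper": -1, "xyz": [20, -6, -6], "angular": [0, 0, 0]},
    {"gripper": -1, "xyz": [25, -6, -6], "angular": [0, 0, 0]},
    {"gripper": -1, "xyz": [25, -6, -6], "angular": [0, 0, 0]},
  ],
)

```text
clock: 8.98
position: [240.7, -498.3, 171.1]
ee_rot: [0.194, 0.981, 0.0, -0.0]
contact_force: [0.7, -0.5, -0.4]
gripper_width: 0.1
```

```bash
python3 -c "
from h import *
plan(0,0,100);s=0
for k in range(6): s=s+arm.get_image('top')[0].astype(float)
t=(s/6).astype(np.uint8);np.save('t1.npy',t);z0=cv2.imread('pics/top0.png')
a=rectify(t,131).max(2)[90:160]
print('tab rows',[int(v) for v in a.mean(0)[::6]][60:])
print('line rows',[int(v) for v in rectify(t,90)[222:240].mean((0,2))[::6]])
b=lambda i:cv2.resize(rectify(i,91,x=(22,-24),y=(60,-60)),(780,298))
cv2.imwrite('pics/c10.png',np.vstack([b(z0),b(t)]))"
```

```text
local now [-253.  -243.3] 171.1 dxyz cm [-25.27  24.36   7.11] rot [ 0.001 -0.001 -0.001] F [ 0.7 -0.5 -0.4] t 8.975
tab rows [226, 218, 219, 228, 231, 222, 201, 176, 159, 155, 143, 105, 65, 49, 53, 59, 63, 66, 67, 66, 63, 55, 45, 65, 130, 198, 223, 221, 211, 210, 219, 225, 231, 234, 230, 223, 221, 227, 232, 231, 229, 230, 230, 233, 238, 242, 244, 244, 238, 221, 203, 199, 217, 237, 244, 241, 239, 240, 237, 233, 234, 240, 246, 247, 242, 241, 243, 246, 245, 244]
line rows [247, 248, 248, 248, 248, 247, 244, 236, 223, 201, 167, 152, 168, 190, 178, 157, 165, 203, 239, 250, 253, 253, 251, 251, 251, 253, 254, 249, 234, 220, 216, 223, 239, 252, 254, 252, 253, 253, 252, 251, 252, 252, 247, 232, 218, 226, 245, 254, 254, 250, 250, 252, 254, 253, 252, 251, 248, 240, 231, 233, 243, 252, 254, 254, 253, 246, 238, 197, 146, 119, 122, 121, 102, 95, 103, 131, 146, 131, 103, 101, 116, 114, 106, 97, 108, 113, 122, 160, 210, 245, 251, 250, 252, 252, 250, 245, 245, 249, 250, 242, 233, 236, 246, 253, 254, 253, 249, 248, 251, 253, 244, 225, 196, 164, 163, 187, 196, 190, 181, 175, 190, 218, 243, 251, 251, 251, 250, 250, 249, 249]
```

View pics/c10.png

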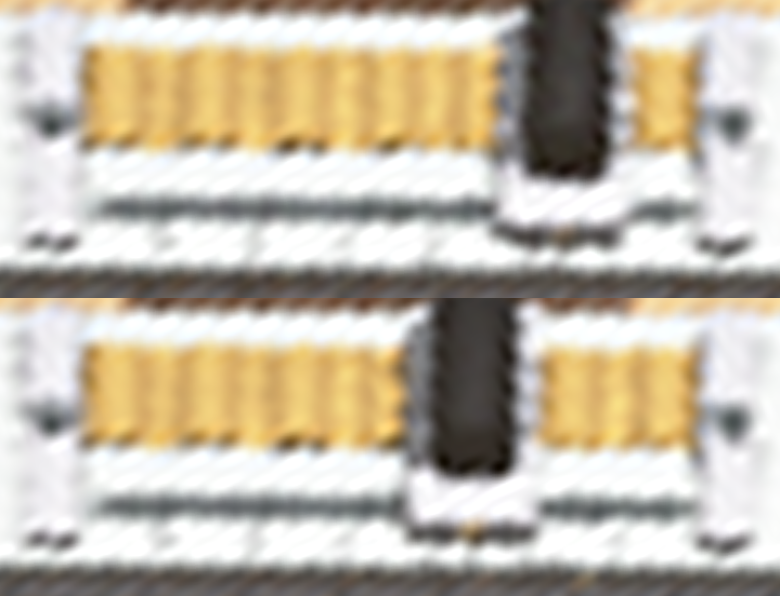

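In the lower strip the pointer is at px 473 (y ≈ -12.8) and the carriage spans -2 to -23. The engraved lines are at 35, 21, 7, -7, (-21) and -35. The detents are therefore offset from the lines, and the picture alone can't say whether the start was closed or the first click. I'll settle it by feel, pushing the lever back from its left side. If the starting position was the closed notch, it will meet a hard stop there; if it was the first click, it will yield at about 5 N.

Emit:
move_arm(
  moves=[
    {"gripper": -1, "xyz": [-4, 4, 0], "angular": [0, 0, 0]},
    {"gripper": -1, "xyz": [-8, 8, 0], "angular": [0, 0, 0]},
    {"gripper": -1, "xyz": [-12, 12, 0], "angular": [0, 0, 0]},
    {"gripper": -1, "xyz": [-16, 16, 0], "angular": [0, 0, 0]},
    {"gripper": -1, "xyz": [-20, 20, 1], "angular": [0, 0, 0]},
    {"gripper": -1, "xyz": [-24, 24.5, 3], "angular": [0, 0, 0]},
    {"gripper": -1, "xyz": [-25.3, 25.9, 4.5], "angular": [0, 0, 0]},
    {"gripper": -1, "xyz": [-25.3, 25.9, 5], "angular": [0, 0, 0]},
    {"gripper": -1, "xyz": [-25.3, 25.9, 5], "angular": [0, 0, 0]},
  ],
)

```text
clock: 10.4
position: [574.8, -357.6, 120.1]
ee_rot: [0.194, 0.981, -0.0, -0.001]
contact_force: [0.1, 0.2, 0.6]
gripper_width: 0.2
```

```bash
python3 -c "
from h import *
plan(0,15,71);tabs()"
```

```text
local now [ 2.6 13.9] 120.1 dxyz cm [0.25 0.11 4.91] rot [-0.    -0.002 -0.001] F [0.1 0.2 0.6] t 10.4
tab scene: px u 304 311 v 168 175 n 52 med local [ -5.7 -18.7 119.8] y range [-20.7 -14. ]
```

Emit:
move_arm(
  moves=[
    {"gripper": -1, "xyz": [0.2, 0.2, 1.5], "angular": [0, 0, 0]},
    {"gripper": -1, "xyz": [0.2, 0.2, 3], "angular": [0, 0, 0]},
    {"gripper": -1, "xyz": [0.2, 0.2, 4.2], "angular": [0, 0, 0]},
    {"gripper": -1, "xyz": [0.2, 0.2, 4.9], "angular": [0, 0, 0]},
    {"gripper": -1, "xyz": [0.2, -0.3, 4.9], "angular": [0, 0, 0]},
    {"gripper": -1, "xyz": [0.2, -0.8, 4.9], "angular": [0, 0, 0]},
    {"gripper": -1, "xyz": [0.2, -1.1, 4.9], "angular": [0, 0, 0]},
  ],
)

```text
clock: 11.32
position: [569.9, -367.2, 72.1]
ee_rot: [0.194, 0.981, -0.0, 0.0]
contact_force: [0.1, 0.5, -0.2]
gripper_width: -0.2
```

Emit:
move_arm(
  moves=[
    {"gripper": -1, "xyz": [0, -0.2, 0], "angular": [0, 0, 0]},
    {"gripper": -1, "xyz": [0, -0.3, 0], "angular": [0, 0, 0]},
  ],
)

```text
clock: 11.58
position: [568.6, -369.6, 71.9]
ee_rot: [0.194, 0.981, -0.0, 0.0]
contact_force: [0.4, -0.8, 0.7]
gripper_width: 0.2
```

Emit:
move_arm(
  moves=[
    {"gripper": -1, "xyz": [0, -0.2, 0], "angular": [0, 0, 0]},
    {"gripper": -1, "xyz": [0, -0.4, 0], "angular": [0, 0, 0]},
  ],
)

```text
clock: 11.82
position: [567.7, -371.9, 71.8]
ee_rot: [0.194, 0.981, 0.001, 0.0]
contact_force: [1.1, 4.9, 2.0]
gripper_width: -0.1
```

```bash
python3 -c "
from h import *
plan(0,0,71);tabs()"
```

```text
local now [ 1.4 -2. ] 71.8 dxyz cm [0.14 0.2  0.08] rot [0.002 0.    0.   ] F [1.1 4.9 2. ] t 11.825
tab scene: px u 305 315 v 167 177 n 67 med local [ -6.6 -27.8 120.7] y range [-30.3 -12.6]
```

Emit:
move_arm(
  moves=[
    {"gripper": -1, "xyz": [0, -0.2, 0], "angular": [0, 0, 0]},
    {"gripper": -1, "xyz": [0, -0.3, 0], "angular": [0, 0, 0]},
  ],
)

```text
clock: 12.12
position: [566.0, -375.8, 71.8]
ee_rot: [0.194, 0.981, -0.0, 0.0]
contact_force: [0.8, 2.4, 1.5]
gripper_width: -0.1
```

Emit:
move_arm(
  moves=[
    {"gripper": -1, "xyz": [0, -0.1, 0], "angular": [0, 0, 0]},
    {"gripper": -1, "xyz": [0, -0.2, 0], "angular": [0, 0, 0]},
  ],
)

```text
clock: 12.38
position: [564.9, -378.3, 71.5]
ee_rot: [0.194, 0.981, -0.0, -0.0]
contact_force: [-0.3, 0.2, -0.1]
gripper_width: 0.1
```

```bash
python3 -c "
from h import *
plan(0,0,71);tabs()"
```

```text
local now [ 1.3 -9. ] 71.5 dxyz cm [0.13 0.9  0.05] rot [-0.001  0.    -0.001] F [-0.3  0.2 -0.1] t 12.375
tab scene: px u 307 317 v 170 178 n 61 med local [ -7.  -35.  120.9] y range [-37.7 -23.2]
```

It snapped back to the starting notch. Now I feel past it gently in small steps.

Emit:
move_arm(
  moves=[
    {"gripper": -1, "xyz": [0, -0.15, 0], "angular": [0, 0, 0]},
    {"gripper": -1, "xyz": [0, -0.3, 0], "angular": [0, 0, 0]},
    {"gripper": -1, "xyz": [0, -0.3, 0], "angular": [0, 0, 0]},
  ],
)

```text
clock: 12.8
position: [563.9, -380.7, 71.5]
ee_rot: [0.194, 0.981, -0.0, -0.0]
contact_force: [-0.9, 0.5, -0.4]
gripper_width: 0.2
```

Emit:
move_arm(
  moves=[
    {"gripper": -1, "xyz": [0, -0.1, 0], "angular": [0, 0, 0]},
    {"gripper": -1, "xyz": [0, -0.2, 0], "angular": [0, 0, 0]},
  ],
)

```text
clock: 13.05
position: [563.3, -382.4, 71.6]
ee_rot: [0.194, 0.981, -0.0, 0.0]
contact_force: [-0.0, -0.5, -0.7]
gripper_width: -0.4
```

Emit:
move_arm(
  moves=[
    {"gripper": -1, "xyz": [0, -0.1, 0], "angular": [0, 0, 0]},
    {"gripper": -1, "xyz": [0, -0.1, 0], "angular": [0, 0, 0]},
  ],
)

```text
clock: 13.3
position: [562.9, -383.3, 71.6]
ee_rot: [0.194, 0.981, -0.0, 0.0]
contact_force: [0.2, -0.4, 0.6]
gripper_width: -0.1
```

```bash
python3 -c "
from h import *
plan(0,0,71);tabs()"
```

```text
local now [  1.3 -14.4] 71.6 dxyz cm [0.13 1.44 0.06] rot [-0.  0. -0.] F [ 0.2 -0.4  0.6] t 13.3
tab scene: px u 309 319 v 170 179 n 66 med local [ -5.8 -40.7 120.7] y range [-43.3 -30.5]
```

Emit:
move_arm(
  moves=[
    {"gripper": -1, "xyz": [0, 1, 0], "angular": [0, 0, 0]},
    {"gripper": -1, "xyz": [0, 2, 0], "angular": [0, 0, 0]},
    {"gripper": -1, "xyz": [0, 3, -2.5], "angular": [0, 0, 0]},
    {"gripper": -1, "xyz": [0, 4, -6], "angular": [0, 0, 0]},
    {"gripper": -1, "xyz": [0, 4, -6], "angular": [0, 0, 0]},
  ],
)

```text
clock: 13.98
position: [580.9, -345.9, 135.6]
ee_rot: [0.193, 0.981, -0.001, 0.004]
contact_force: [-0.6, -0.1, -0.7]
gripper_width: -0.2
```

```bash
python3 -c "
from h import *
plan(0,0,71);tabs()
t=arm.get_image('top')[0]
a=rectify(t,131).max(2)[90:160]
print('tab rows',[int(v) for v in a.mean(0)[::6]][60:])
"
```

```text
local now [ 3.7 27.1] 135.6 dxyz cm [ 0.42 -2.71  6.46] rot [-0.     0.008  0.002] F [-0.6 -0.1 -0.7] t 13.975
tab scene: px u 311 319 v 171 179 n 57 med local [ -6.2 -40.5 120.7] y range [-42.8 -34.2]
tab rows [134, 127, 127, 131, 133, 134, 133, 130, 126, 126, 131, 136, 138, 133, 128, 124, 126, 130, 134, 131, 132, 152, 188, 216, 229, 233, 232, 212, 183, 167, 169, 170, 146, 99, 61, 47, 47, 51, 56, 61, 63, 62, 58, 49, 41, 56, 109, 169, 204, 205, 192, 194, 214, 235, 242, 239, 237, 238, 235, 230, 231, 239, 245, 246, 240, 239, 241, 244, 243, 243]
```

The tab now stands at y ≈ -34.5, right at the closed end, so y = q - 35 and it was not at the closed stop before. Now I push from the right again in finer steps, logging force and tab position.

Emit:
move_arm(
  moves=[
    {"gripper": -1, "xyz": [0.2, -5, 0], "angular": [0, 0, 0]},
    {"gripper": -1, "xyz": [0.3, -9.5, 0], "angular": [0, 0, 0]},
    {"gripper": -1, "xyz": [0.3, -9.9, 0], "angular": [0, 0, 0]},
    {"gripper": -1, "xyz": [0.3, -9.9, 2.5], "angular": [0, 0, 0]},
    {"gripper": -1, "xyz": [0.3, -9.9, 5], "angular": [0, 0, 0]},
    {"gripper": -1, "xyz": [0.3, -9.9, 6.4], "angular": [0, 0, 0]},
    {"gripper": -1, "xyz": [0.3, -9.4, 6.4], "angular": [0, 0, 0]},
    {"gripper": -1, "xyz": [0.3, -8.8, 6.4], "angular": [0, 0, 0]},
    {"gripper": -1, "xyz": [0.3, -8.2, 6.4], "angular": [0, 0, 0]},
    {"gripper": -1, "xyz": [0.3, -8.0, 6.4], "angular": [0, 0, 0]},
  ],
)

```text
clock: 15.32
position: [545.4, -420.2, 68.9]
ee_rot: [0.193, 0.981, -0.001, 0.001]
contact_force: [-1.0, -6.1, 0.7]
gripper_width: 0.0
```

```bash
cat >> h.py <<'E'
def step():
    s=arm.read_state();f=s['contact_force'][:2]@R2.T
    z0=cv2.imread('pics/top0.png');t=arm.get_image('top')[0]
    def edge(i):
        a=rectify(i,131).max(2)[165:195].mean(0).astype(float); g=cv2.GaussianBlur(a[None],(9,1),0)[0]
        k=np.where((g[:-1]>=90)&(g[1:]<90))[0]; return (65-k/6).round(1)
    im,d=grab('scene')
    L=np.dstack([toL(world('scene',d).reshape(-1,3)).reshape(384,512,2),world('scene',d)[...,2]])
    m=(abs(L[...,0])<14)&(abs(L[...,1])<60)&(L[...,2]>106)&(L[...,2]<129)&(im.max(2)<75);a=np.argwhere(m)
    print('t',s['clock'],'tcp',toL(s['position'])[0].round(1),'F',f.round(1),'tab left edge ref',edge(z0),'(-20.2 true) now',edge(t),'u',a[:,1].min(),a[:,1].max(),im[171,296:312].max(1))
E
python3 -c "
from h import *
step()"
```

```text
t 15.325 tcp [ -0.9 -55.1] F [ 1.4 -6. ] tab left edge ref [-19.7] (-20.2 true) now [ 51.3 -17.2] u 311 314 [187 195 210 229 243 249 251 249 237 217 200 193 181 155 106  56]
```

Emit:
move_arm(
  moves=[
    {"gripper": -1, "xyz": [0, 0.1, -0.2], "angular": [0, 0, 0]},
    {"gripper": -1, "xyz": [0, 0.2, -0.2], "angular": [0, 0, 0]},
  ],
)

```text
clock: 15.68
position: [545.6, -417.9, 69.6]
ee_rot: [0.194, 0.981, -0.0, 0.0]
contact_force: [0.6, -3.7, -0.6]
gripper_width: -0.1
```

```bash
python3 -c "
from h import *
step()
im=np.load('scene.npz')['im']
cv2.imwrite('pics/c11.png',cv2.resize(im[130:210,270:350],(600,600),interpolation=cv2.INTER_CUBIC))"
```

```text
t 15.675 tcp [ -1.6 -53. ] F [ 2.  -3.2] tab left edge ref [-19.7] (-20.2 true) now [ 51.3 -15.7] u 310 313 [188 195 211 229 243 249 251 249 237 217 200 191 172 127  70  38]
```

View pics/c11.png

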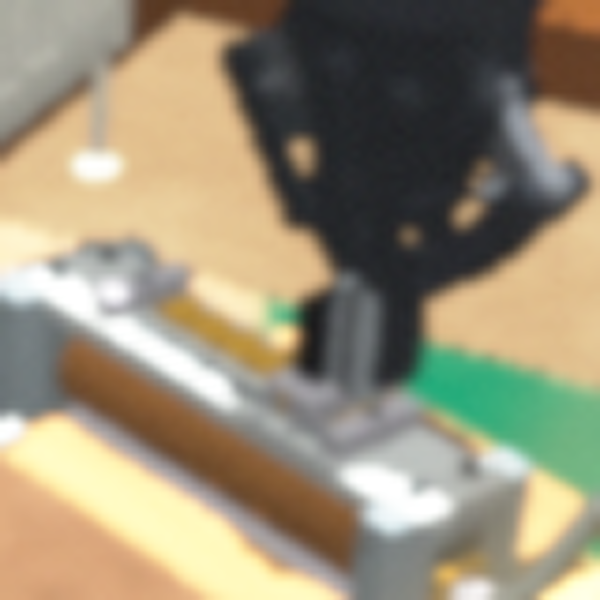

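The picture shows the finger pressing the tab, with the contact at crop (335,340); the tab moved about 2 mm with it. That was my last viewed picture, so the rest goes by numbers. I calibrate the tab's left-edge pixel against the earlier pictures.

```bash
cat >> h.py <<'E'
def sedge(im):
    # left edge of black tab in scene: subpixel along several rows
    r=[]
    for v in (170,171,172,173):
        g=im[v,285:330].max(1).astype(float);k=np.where(g<100)[0]
        if len(k) and k[0]>0: k=k[0]; r.append(285+k-1+(g[k-1]-100)/(g[k-1]-g[k]))
    return np.round(r,2)
def st():
    s=arm.read_state();print('t',s['clock'],'tcp',toL(s['position'])[0].round(1),'F',(s['contact_force'][:2]@R2.T).round(1),'edge',sedge(arm.get_image('scene')[0]))
E
python3 -c "
from h import *
c=cv2.imread('pics/c6.png')[:,:400]
im=np.zeros((384,512,3),np.uint8);im[130:270,220:360]=cv2.resize(c,(140,140),interpolation=cv2.INTER_AREA)
print('c6 rest start',sedge(im), im[171,296:318].max(1))
c=cv2.imread('pics/c11.png');im[130:210,270:350]=cv2.resize(c,(80,80),interpolation=cv2.INTER_AREA);print('c11',sedge(im))
c=cv2.imread('pics/c9.png');im[120:220,250:350]=cv2.resize(c,(100,100),interpolation=cv2.INTER_AREA);print('c9 tcp-36.1',sedge(im))
X=lambda y:np.r_[toW([-11,y+7])[0],119]
for y in(-35,-26.3,-21,-12.3,-7,0,7):print(y,proj('scene',X(y)))
st()"
```

```text
c6 rest start [307.96 307.78 307.71 307.63] [204 203 213 227 239 246 248 246 232 211 182 140  89  49  31  32  34  36
  39  44  68 125]
c11 [310.03 309.48 309.36 309.52]
c9 tcp-36.1 [304.93 304.89 304.68 304.32]
-35 [[308.65507223 174.4665428 ]]
-26.3 [[305.96947332 172.91711425]]
-21 [[304.34954904 171.98251567]]
-12.3 [[301.71648527 170.46339672]]
-7 [[300.12809522 169.54699149]]
0 [[298.04812859 168.34697623]]
7 [[295.98827227 167.15856341]]
t 15.775 tcp [ -1.5 -52.5] F [ 2.1 -2.8] edge [309.98 309.42 309.23 309.46]
```

Now it fits together: y = q - 35, the finger's half-width is about 13.6 mm, force rises right after each notch centre, and crests lie at 7, 21 and 35. The lever sticks just past a crest unless it is carried on. The third click is tab y = +7, so TCP y ≈ -13.6. I push slowly and check on the way.

Emit:
move_arm(
  moves=[
    {"gripper": -1, "xyz": [-0.1, 0.3, 0], "angular": [0, 0, 0]},
    {"gripper": -1, "xyz": [-0.1, 0.6, 0], "angular": [0, 0, 0]},
    {"gripper": -1, "xyz": [-0.1, 0.9, 0], "angular": [0, 0, 0]},
    {"gripper": -1, "xyz": [-0.1, 1.1, 0], "angular": [0, 0, 0]},
    {"gripper": -1, "xyz": [-0.1, 1.1, 0], "angular": [0, 0, 0]},
  ],
)

```text
clock: 16.45
position: [550.7, -407.8, 69.6]
ee_rot: [0.194, 0.981, -0.0, -0.0]
contact_force: [-1.1, -4.7, -1.5]
gripper_width: -0.0
```

```bash
python3 -c "
from h import *
st()"
```

```text
t 16.45 tcp [ -0.7 -41.7] F [ 0.8 -4.7] edge [306.19 306.14 306.02 305.85]
```

Emit:
move_arm(
  moves=[
    {"gripper": -1, "xyz": [0, 0.3, 0], "angular": [0, 0, 0]},
    {"gripper": -1, "xyz": [0, 0.6, 0], "angular": [0, 0, 0]},
    {"gripper": -1, "xyz": [0, 0.9, 0], "angular": [0, 0, 0]},
    {"gripper": -1, "xyz": [0, 1.2, 0], "angular": [0, 0, 0]},
    {"gripper": -1, "xyz": [0, 1.2, 0], "angular": [0, 0, 0]},
  ],
)

```text
clock: 17.12
position: [555.7, -395.7, 69.6]
ee_rot: [0.194, 0.981, 0.0, 0.0]
contact_force: [0.9, 0.1, 0.3]
gripper_width: 0.1
```

```bash
python3 -c "
from h import *
st()"
```

```text
t 17.125 tcp [ -0.7 -28.6] F [0.8 0.4] edge [302.25 301.99 301.67 301.42]
```

Emit:
move_arm(
  moves=[
    {"gripper": -1, "xyz": [0, 0.3, 0], "angular": [0, 0, 0]},
    {"gripper": -1, "xyz": [0, 0.6, 0], "angular": [0, 0, 0]},
    {"gripper": -1, "xyz": [0, 0.8, 0], "angular": [0, 0, 0]},
    {"gripper": -1, "xyz": [0, 1.0, 0], "angular": [0, 0, 0]},
    {"gripper": -1, "xyz": [0, 1.1, 0], "angular": [0, 0, 0]},
    {"gripper": -1, "xyz": [0, 1.1, 0], "angular": [0, 0, 0]},
  ],
)

```text
clock: 17.92
position: [559.7, -385.7, 69.6]
ee_rot: [0.194, 0.981, 0.0, 0.0]
contact_force: [0.0, -0.4, 0.4]
gripper_width: 0.2
```

```bash
python3 -c "
from h import *
st()"
```

```text
t 17.925 tcp [ -0.7 -17.8] F [ 0.2 -0.4] edge [297.55 297.42 297.78 298.93]
```

The edge reads about +7, so the lever snapped into the third notch with no force left on it. I back off to check from above.

Emit:
move_arm(
  moves=[
    {"gripper": -1, "xyz": [0, -2, 0], "angular": [0, 0, 0]},
    {"gripper": -1, "xyz": [0, -5, -2], "angular": [0, 0, 0]},
    {"gripper": -1, "xyz": [2, -8, -7], "angular": [0, 0, 0]},
    {"gripper": 0, "xyz": [7, -11, -9], "angular": [0, 0, 0]},
    {"gripper": 0, "xyz": [12, -14, -9], "angular": [0, 0, 0]},
    {"gripper": 0, "xyz": [18, -17, -9], "angular": [0, 0, 0]},
    {"gripper": 0, "xyz": [23, -19, -9], "angular": [0, 0, 0]},
    {"gripper": 0, "xyz": [25, -20, -9], "angular": [0, 0, 0]},
    {"gripper": 0, "xyz": [25, -20, -9], "angular": [0, 0, 0]},
  ],
)

```text
clock: 19.1
position: [250.7, -476.9, 160.2]
ee_rot: [0.195, 0.981, -0.0, 0.0]
contact_force: [0.3, 0.0, 0.2]
gripper_width: 42.7
```

```bash
cat >> h.py <<'E'
def tabtop(t):
    g=rectify(t,131).max(2)[90:160].mean(0).astype(float);k=np.where(g<90)[0];k=k[k>60*0]
    return 65-k.min()/6,65-k.max()/6
def slab(t):
    im=rectify(t,49,x=(0,-165),y=(75,-75),s=4).astype(float)
    sat=im[...,2]  # red: clay darker than board
    out=[]
    for y in(50,25,0,-25,-50):
        c=int((75-y)*4);g=cv2.GaussianBlur(sat[:,c-12:c+12].mean(1)[:,None],(1,9),0)[:,0]
        k=np.where(g<185)[0]; k=k[k>20*4]; out.append((y,(-k.min()/4),(-k.max()/4),g[::24].astype(int).tolist()))
    return out
E
python3 -c "
from h import *
print(toL(arm.read_state()['position']),arm.read_state()['gripper_width'])
t=arm.get_image('top')[0];print('ref',tabtop(cv2.imread('pics/top0.png')),tabtop(t))
for r in slab(t):print(r)
im,d=grab('scene');tabs()"
```

```text
[[-251.88445309 -219.59594208]] 42.72852700879169
ref (np.float64(-20.5), np.float64(-32.33333333333333)) (np.float64(13.0), np.float64(1.0))
(50, np.float64(-51.25), np.float64(-164.75), [214, 230, 103, 251, 227, 240, 243, 228, 239, 155, 154, 151, 152, 152, 152, 156, 151, 156, 147, 145, 147, 150, 163, 229, 234, 246, 244, 149])
(25, np.float64(-51.5), np.float64(-164.75), [140, 245, 101, 247, 228, 239, 243, 229, 238, 155, 156, 152, 151, 157, 159, 158, 162, 89, 91, 90, 88, 89, 88, 134, 134, 140, 135, 114])
(0, np.float64(-50.75), np.float64(-164.75), [219, 238, 102, 234, 227, 238, 242, 234, 237, 147, 151, 150, 151, 154, 154, 108, 89, 91, 89, 85, 80, 78, 83, 123, 126, 142, 122, 121])
(-25, np.float64(-51.0), np.float64(-164.75), [129, 241, 102, 209, 237, 236, 240, 233, 236, 121, 85, 80, 86, 88, 91, 91, 104, 110, 147, 197, 229, 230, 222, 213, 203, 186, 167, 143])
(-50, np.float64(-31.25), np.float64(-164.75), [202, 189, 98, 249, 240, 223, 81, 106, 145, 201, 241, 246, 247, 249, 249, 250, 249, 249, 246, 242, 239, 236, 234, 224, 142, 144, 155, 171])
tab none
```

The tab spans y = +1.0 to +13.0, centre +7.0, which is the third click. The slab front is at x ≈ -51.2 and square, so it needs 42 mm of travel. I now place the half-open fingers behind the slab.

Emit:
move_arm(
  moves=[
    {"gripper": 0.4, "xyz": [-2, 5, 0], "angular": [0, 0, 0]},
    {"gripper": 0.4, "xyz": [-4, 10, 1], "angular": [0, 0, 0]},
    {"gripper": 0.4, "xyz": [-6, 15, 2], "angular": [0, 0, 0]},
    {"gripper": 0.4, "xyz": [-8, 19, 4], "angular": [0, 0, 0]},
    {"gripper": 0.4, "xyz": [-9.8, 22, 7], "angular": [0, 0, 0]},
    {"gripper": 0.4, "xyz": [-9.8, 22, 10], "angular": [0, 0, 0]},
    {"gripper": 0.4, "xyz": [-9.8, 22, 12], "angular": [0, 0, 0]},
    {"gripper": 0.4, "xyz": [-9.8, 22, 12], "angular": [0, 0, 0]},
  ],
)

```text
clock: 20.25
position: [426.6, -308.8, 37.8]
ee_rot: [0.193, 0.981, 0.0, -0.002]
contact_force: [-0.4, -0.6, -0.0]
gripper_width: 59.9
```

```bash
cat >> h.py <<'E'
def tips(rx=20):
    im,d=grab('scene');W=world('scene',d);L=np.dstack([toL(W.reshape(-1,3)).reshape(384,512,2),W[...,2]])
    p=arm.read_state()['position'];l=toL(p)[0]
    for s in(-1,1):
        m=(abs(L[...,0]-l[0])<rx)&(abs(L[...,1]-l[1]-s*35)<25)&(L[...,2]>p[2]+25)&(L[...,2]<p[2]+80)&(im.max(2)<150)&(im.max(2)-im.min(2)<25)
        q=L[m];q=q[np.argsort(q[:,2])]
        print('side',s,'lowest',q[:40:5].round(1).tolist(),'x',np.percentile(q[:,0],[2,98]).round(1),'y',np.percentile(q[:200,1],[2,98]).round(1))
    print('tcp',l.round(1),p[2].round(1),'F',arm.read_state()['contact_force'].round(1))
E
python3 -c "
from h import *
tips()"
```

```text
side -1 lowest [[-152.1, -32.5, 82.9], [-150.3, -33.5, 85.3], [-164.7, -28.0, 88.2], [-163.7, -33.5, 90.8], [-161.3, -37.2, 91.9], [-159.3, -37.9, 94.0], [-161.0, -33.4, 94.7], [-152.6, -36.2, 95.4]] x [-165.7 -147.5] y [-41.3 -27.6]
side 1 lowest [[-152.1, 35.7, 82.8], [-151.7, 32.5, 84.2], [-159.6, 32.8, 87.2], [-151.4, 32.8, 89.2], [-162.0, 33.2, 90.5], [-164.1, 37.8, 91.5], [-156.7, 33.1, 93.7], [-161.8, 33.3, 95.5]] x [-165.6 -147.8] y [31.4 37.8]
tcp [-152.1    2.4] 39.1 F [ 0.2 -0.2  0.7]
```

Emit:
move_arm(
  moves=[
    {"gripper": 0.4, "xyz": [0, -0.2, 1], "angular": [0, 0, 0]},
    {"gripper": 0.4, "xyz": [0, -0.2, 2], "angular": [0, 0, 0]},
    {"gripper": 0.4, "xyz": [0, -0.2, 2.8], "angular": [0, 0, 0]},
    {"gripper": 0.4, "xyz": [0, -0.2, 3.2], "angular": [0, 0, 0]},
    {"gripper": 0.4, "xyz": [0, -0.2, 3.2], "angular": [0, 0, 0]},
  ],
)

```text
clock: 20.92
position: [425.6, -311.7, 7.3]
ee_rot: [0.194, 0.981, 0.0, -0.0]
contact_force: [0.3, 0.2, 0.4]
gripper_width: 60.0
```

```bash
python3 -c "
from h import *
tips()"
```

```text
side -1 lowest [[-158.8, -35.0, 53.4], [-159.9, -39.8, 59.3], [-160.6, -37.1, 60.7], [-153.7, -42.0, 63.2], [-160.4, -43.7, 64.5], [-159.6, -42.5, 66.0], [-156.1, -41.5, 66.5], [-150.0, -44.0, 67.9]] x [-165.7 -148.8] y [-44.5 -30.9]
side 1 lowest [[-150.7, 30.2, 55.7], [-159.7, 29.4, 57.1], [-159.1, 30.0, 59.2], [-150.5, 30.5, 60.8], [-165.1, 33.1, 62.6], [-146.7, 31.9, 64.0], [-152.1, 28.3, 65.4], [-159.2, 29.9, 67.3]] x [-165.3 -144.9] y [28.2 42.5]
tcp [-152.6   -0.4] 7.6 F [ 0.3 -0.1  0.1]
```

Emit:
move_arm(
  moves=[
    {"gripper": 0.4, "xyz": [0, 0, 0.1], "angular": [0, 0, 0]},
    {"gripper": 0.4, "xyz": [0, 0, 0.2], "angular": [0, 0, 0]},
    {"gripper": 0.4, "xyz": [0, 0, 0.2], "angular": [0, 0, 0]},
  ],
)

```text
clock: 21.35
position: [425.8, -311.7, 5.7]
ee_rot: [0.194, 0.981, 0.0, 0.0]
contact_force: [-0.8, -0.3, -0.0]
gripper_width: 59.9
```

Emit:
move_arm(
  moves=[
    {"gripper": 0.4, "xyz": [0, 0, 0.1], "angular": [0, 0, 0]},
    {"gripper": 0.4, "xyz": [0, 0, 0.1], "angular": [0, 0, 0]},
  ],
)

```text
clock: 21.6
position: [425.8, -311.7, 4.5]
ee_rot: [0.194, 0.981, 0.0, -0.0]
contact_force: [0.1, 0.7, 1.3]
gripper_width: 59.6
```

Emit:
move_arm(
  moves=[
    {"gripper": 0.4, "xyz": [0, 0, 0.15], "angular": [0, 0, 0]},
    {"gripper": 0.4, "xyz": [0, 0, 0.2], "angular": [0, 0, 0]},
    {"gripper": 0.4, "xyz": [0, 0, 0.2], "angular": [0, 0, 0]},
  ],
)

```text
clock: 21.98
position: [425.8, -311.7, 2.5]
ee_rot: [0.194, 0.981, 0.0, -0.0]
contact_force: [0.1, 0.0, -0.1]
gripper_width: 59.7
```

Emit:
move_arm(
  moves=[
    {"gripper": 0.4, "xyz": [0, 0, 0.1], "angular": [0, 0, 0]},
    {"gripper": 0.4, "xyz": [0, 0, 0.1], "angular": [0, 0, 0]},
  ],
)

```text
clock: 22.22
position: [425.7, -311.7, 1.5]
ee_rot: [0.194, 0.981, 0.0, -0.0]
contact_force: [0.0, 0.5, -0.2]
gripper_width: 60.0
```

Emit:
move_arm(
  moves=[
    {"gripper": 0.4, "xyz": [0, 0, 0.1], "angular": [0, 0, 0]},
    {"gripper": 0.4, "xyz": [0, 0, 0.1], "angular": [0, 0, 0]},
  ],
)

```text
clock: 22.48
position: [425.7, -311.7, 0.5]
ee_rot: [0.194, 0.981, 0.0, -0.0]
contact_force: [0.3, 0.3, 0.5]
gripper_width: 59.9
```

```bash
python3 -c "
from h import *
tips()"
```

```text
side -1 lowest [[-158.2, -27.5, 40.6], [-154.1, -39.5, 51.3], [-151.8, -40.0, 53.2], [-159.4, -42.6, 55.5], [-152.1, -43.5, 58.1], [-164.7, -35.5, 58.9], [-151.5, -42.7, 60.0], [-161.3, -41.4, 60.9]] x [-166.  -148.8] y [-44.6 -30.5]
side 1 lowest [[-155.7, 31.1, 49.1], [-159.5, 29.6, 51.5], [-144.7, 30.8, 52.9], [-154.5, 28.9, 55.3], [-151.0, 29.9, 56.0], [-149.8, 31.5, 57.3], [-151.4, 33.1, 59.8], [-159.9, 32.8, 60.7]] x [-165.6 -144.3] y [28.1 42.4]
tcp [-152.7   -0.3] 0.6 F [ 0.2  0.1 -0.1]
```

Still no board contact. I keep lowering in 1 mm steps.

Emit:
move_arm(
  moves=[
    {"gripper": 0.4, "xyz": [0, 0, 0.1], "angular": [0, 0, 0]},
    {"gripper": 0.4, "xyz": [0, 0, 0.2], "angular": [0, 0, 0]},
  ],
)

```text
clock: 22.78
position: [425.8, -311.7, -1.5]
ee_rot: [0.194, 0.981, 0.0, -0.0]
contact_force: [0.3, -0.2, -0.8]
gripper_width: 59.7
```

Emit:
move_arm(
  moves=[
    {"gripper": 0.4, "xyz": [0, 0, 0.1], "angular": [0, 0, 0]},
    {"gripper": 0.4, "xyz": [0, 0, 0.1], "angular": [0, 0, 0]},
  ],
)

```text
clock: 23.02
position: [425.7, -311.7, -2.5]
ee_rot: [0.194, 0.981, 0.0, -0.0]
contact_force: [-0.9, -1.3, -0.3]
gripper_width: 59.8
```

Emit:
move_arm(
  moves=[
    {"gripper": 0.4, "xyz": [0, 0, 0.1], "angular": [0, 0, 0]},
    {"gripper": 0.4, "xyz": [0, 0, 0.1], "angular": [0, 0, 0]},
  ],
)

```text
clock: 23.28
position: [425.8, -311.8, -2.7]
ee_rot: [0.194, 0.981, -0.0, 0.0]
contact_force: [-1.1, 1.1, 5.2]
gripper_width: 59.8
```

Emit:
move_arm(
  moves=[
    {"gripper": 0.4, "xyz": [0, 0, 0.1], "angular": [0, 0, 0]},
    {"gripper": 0.4, "xyz": [0, 0, 0.1], "angular": [0, 0, 0]},
  ],
)

```text
clock: 23.52
position: [425.9, -311.8, -2.7]
ee_rot: [0.194, 0.981, -0.0, 0.0]
contact_force: [-2.8, 2.4, 12.5]
gripper_width: 59.6
```

Board contact came at reported z = -2.6, so the tip is at reported + 44.6. I raise 2 mm and push forward slowly.

Emit:
move_arm(
  moves=[
    {"gripper": 0.4, "xyz": [0, 0, -0.35], "angular": [0, 0, 0]},
    {"gripper": 0.4, "xyz": [0, 0, -0.4], "angular": [0, 0, 0]},
    {"gripper": 0.4, "xyz": [-0.4, 0, -0.4], "angular": [0, 0, 0]},
    {"gripper": 0.4, "xyz": [-0.8, 0, -0.4], "angular": [0, 0, 0]},
    {"gripper": 0.4, "xyz": [-1.2, 0, -0.4], "angular": [0, 0, 0]},
    {"gripper": 0.4, "xyz": [-1.6, 0, -0.4], "angular": [0, 0, 0]},
    {"gripper": 0.4, "xyz": [-2.0, 0, -0.4], "angular": [0, 0, 0]},
    {"gripper": 0.4, "xyz": [-2.0, 0, -0.4], "angular": [0, 0, 0]},
  ],
)

```text
clock: 24.52
position: [445.0, -319.6, -0.4]
ee_rot: [0.194, 0.981, -0.0, 0.0]
contact_force: [-0.3, -0.4, -0.4]
gripper_width: 59.8
```

```bash
cat >> h.py <<'E'
def sf(n='scene'):
    # slab front edge in rectified scene view at z=49, per y
    im=arm.get_image(n)[0];r=rectify(im,49,x=(0,-60),y=(75,-75),s=4,n=n).astype(float)
    for y in(55,40,20,0,-20,-40,-55):
        c=int((75-y)*4);g=cv2.GaussianBlur(r[:,c-8:c+8,2].mean(1)[:,None],(1,5),0)[:,0]
        print(n,y,g[::8].astype(int).tolist())
    s=arm.read_state();print('tcp',toL(s['position'])[0].round(1),s['position'][2].round(1),'F',(s['contact_force'][:2]@R2.T).round(1),s['clock'])
E
python3 -c "
from h import *
sf();sf('top')"
```

```text
scene 55 [114, 116, 124, 135, 141, 136, 121, 104, 95, 102, 121, 140, 152, 156, 153, 141, 120, 100, 85, 74, 64, 57, 51, 47, 46, 51, 62, 77, 100, 123]
scene 40 [121, 119, 123, 135, 151, 163, 171, 174, 179, 186, 187, 175, 148, 115, 84, 64, 59, 62, 64, 64, 61, 55, 49, 44, 40, 38, 38, 38, 37, 37]
scene 20 [110, 113, 122, 137, 153, 165, 172, 179, 192, 216, 240, 252, 255, 255, 255, 255, 255, 254, 254, 247, 224, 184, 140, 102, 71, 51, 42, 40, 38, 37]
scene 0 [107, 110, 120, 135, 151, 164, 172, 180, 202, 230, 249, 254, 255, 255, 255, 255, 255, 255, 253, 247, 234, 224, 219, 218, 219, 220, 220, 220, 219, 214]
scene -20 [105, 108, 116, 130, 147, 162, 171, 179, 196, 223, 245, 254, 255, 255, 255, 255, 255, 255, 253, 246, 234, 223, 217, 215, 214, 214, 216, 218, 219, 221]
scene -40 [108, 110, 120, 134, 151, 165, 171, 174, 182, 204, 233, 252, 254, 255, 255, 255, 255, 254, 253, 248, 239, 231, 227, 225, 224, 224, 224, 224, 225, 225]
scene -55 [109, 111, 116, 130, 147, 162, 172, 178, 190, 213, 237, 251, 254, 255, 255, 255, 255, 255, 254, 250, 239, 230, 225, 223, 224, 224, 222, 222, 222, 222]
tcp [-132.3
[... 484 characters left out ...]
, 141, 140, 143, 142]
top 0 [237, 131, 94, 140, 135, 141, 132, 107, 107, 111, 112, 110, 112, 114, 115, 121, 125, 127, 137, 141, 141, 140, 142, 143, 141, 141, 142, 140, 141, 145]
top -20 [129, 237, 236, 233, 165, 134, 140, 143, 139, 117, 105, 110, 113, 115, 113, 114, 113, 117, 118, 120, 125, 128, 132, 134, 135, 140, 145, 143, 145, 146]
top -40 [123, 229, 253, 254, 205, 100, 102, 101, 161, 241, 201, 146, 136, 141, 142, 137, 136, 129, 123, 109, 109, 112, 115, 112, 115, 115, 116, 114, 115, 115]
top -55 [242, 252, 161, 141, 225, 107, 104, 100, 156, 248, 243, 238, 239, 242, 246, 243, 236, 241, 222, 171, 147, 143, 135, 132, 140, 136, 136, 138, 138, 140]
tcp [-132.4   -0.3] -0.4 F [ 0.  -0.3] 24.625
```

The slab is moving squarely (front ≈ -38 at TCP -132.4). Next I go to about 5 mm short of the rollers.

Emit:
move_arm(
  moves=[
    {"gripper": 0.4, "xyz": [-0.4, 0, 0], "angular": [0, 0, 0]},
    {"gripper": 0.4, "xyz": [-0.8, 0, 0], "angular": [0, 0, 0]},
    {"gripper": 0.4, "xyz": [-1.2, 0, 0], "angular": [0, 0, 0]},
    {"gripper": 0.4, "xyz": [-1.6, 0, 0], "angular": [0, 0, 0]},
    {"gripper": 0.4, "xyz": [-2.0, 0, 0], "angular": [0, 0, 0]},
    {"gripper": 0.4, "xyz": [-2.3, 0, 0], "angular": [0, 0, 0]},
    {"gripper": 0.4, "xyz": [-2.4, 0, 0], "angular": [0, 0, 0]},
    {"gripper": 0.4, "xyz": [-2.4, 0, 0], "angular": [0, 0, 0]},
  ],
)

```text
clock: 25.62
position: [466.7, -328.5, -0.4]
ee_rot: [0.194, 0.981, -0.0, 0.0]
contact_force: [-0.3, -0.5, -0.5]
gripper_width: 60.1
```

Emit:
move_arm(
  moves=[
    {"gripper": 0.4, "xyz": [-0.1, 0, 0], "angular": [0, 0, 0]},
    {"gripper": 0.4, "xyz": [-0.2, 0, 0], "angular": [0, 0, 0]},
  ],
)

```text
clock: 25.88
position: [468.3, -329.2, -0.4]
ee_rot: [0.194, 0.981, 0.0, 0.0]
contact_force: [0.4, 0.5, -0.3]
gripper_width: 59.8
```

Emit:
move_arm(
  moves=[
    {"gripper": 0.4, "xyz": [-0.1, 0, 0], "angular": [0, 0, 0]},
    {"gripper": 0.4, "xyz": [-0.1, 0, 0], "angular": [0, 0, 0]},
  ],
)

```text
clock: 26.12
position: [469.5, -329.7, -0.4]
ee_rot: [0.194, 0.981, -0.0, 0.0]
contact_force: [-0.4, -0.4, 0.5]
gripper_width: 59.8
```

```bash
python3 -c "
from h import *
sf()"
```

```text
scene 55 [110, 94, 81, 71, 63, 55, 49, 46, 51, 62, 73, 80, 92, 112, 132, 147, 152, 147, 134, 118, 105, 97, 86, 74, 65, 57, 49, 47, 53, 67]
scene 40 [59, 63, 65, 64, 61, 56, 49, 43, 39, 37, 37, 37, 37, 37, 36, 37, 39, 41, 42, 43, 45, 49, 54, 57, 60, 61, 63, 63, 60, 54]
scene 20 [110, 111, 117, 124, 127, 122, 111, 94, 75, 55, 43, 42, 42, 41, 39, 37, 35, 36, 38, 37, 37, 38, 36, 36, 40, 47, 61, 79, 94, 97]
scene 0 [107, 109, 116, 124, 134, 143, 152, 167, 188, 205, 215, 219, 220, 218, 213, 202, 184, 156, 120, 83, 56, 43, 41, 44, 46, 48, 46, 44, 41, 39]
scene -20 [106, 107, 113, 121, 129, 136, 144, 160, 181, 200, 210, 212, 214, 216, 219, 221, 221, 221, 221, 221, 219, 217, 214, 212, 211, 210, 210, 210, 210, 212]
scene -40 [109, 109, 114, 122, 131, 138, 148, 166, 189, 210, 221, 224, 224, 224, 224, 224, 224, 224, 224, 225, 226, 227, 227, 228, 227, 226, 225, 224, 224, 224]
scene -55 [109, 110, 114, 120, 129, 136, 145, 164, 187, 207, 219, 223, 223, 222, 223, 222, 221, 220, 220, 220, 220, 220, 219, 217, 215, 213, 213, 216, 218, 220]
tcp [-105.5   -0.3] -0.4 F [ 0.2 -0.1] 26.175
```

Emit:
move_arm(
  moves=[
    {"gripper": 0.4, "xyz": [-0.1, 0, 0], "angular": [0, 0, 0]},
    {"gripper": 0.4, "xyz": [-0.1, 0, 0], "angular": [0, 0, 0]},
  ],
)

```text
clock: 26.42
position: [470.2, -330.0, -0.4]
ee_rot: [0.194, 0.981, -0.0, -0.0]
contact_force: [-0.5, 0.5, -0.3]
gripper_width: 60.1
```

Emit:
move_arm(
  moves=[
    {"gripper": 0.4, "xyz": [-0.1, 0, 0], "angular": [0, 0, 0]},
    {"gripper": 0.4, "xyz": [-0.1, 0, 0], "angular": [0, 0, 0]},
  ],
)

```text
clock: 26.68
position: [471.3, -330.4, -0.4]
ee_rot: [0.194, 0.981, -0.0, 0.0]
contact_force: [-0.7, -0.4, 0.3]
gripper_width: 59.5
```

Emit:
move_arm(
  moves=[
    {"gripper": 0.4, "xyz": [-0.1, 0, 0], "angular": [0, 0, 0]},
    {"gripper": 0.4, "xyz": [-0.1, 0, 0], "angular": [0, 0, 0]},
  ],
)

```text
clock: 26.92
position: [471.4, -330.5, -0.4]
ee_rot: [0.194, 0.981, 0.0, -0.001]
contact_force: [-2.3, 1.1, 2.1]
gripper_width: 60.1
```

The roller contact came at TCP x ≈ -103.4, as predicted. One more gentle 1 mm push seats it square, then I retreat straight back and up.

Emit:
move_arm(
  moves=[
    {"gripper": 0.4, "xyz": [-0.1, 0, 0], "angular": [0, 0, 0]},
    {"gripper": 0.4, "xyz": [-0.1, 0, 0], "angular": [0, 0, 0]},
  ],
)

```text
clock: 27.18
position: [471.5, -330.6, -0.5]
ee_rot: [0.194, 0.981, 0.0, -0.002]
contact_force: [-4.7, 2.3, 4.9]
gripper_width: 59.8
```

Emit:
move_arm(
  moves=[
    {"gripper": 0.4, "xyz": [0.5, 0, 0], "angular": [0, 0, 0]},
    {"gripper": 0.4, "xyz": [1.5, 0, 0], "angular": [0, 0, 0]},
    {"gripper": 0.4, "xyz": [3, 0, -0.5], "angular": [0, 0, 0]},
    {"gripper": 0.4, "xyz": [4, 0, -4], "angular": [0, 0, 0]},
    {"gripper": 0.4, "xyz": [5, 0, -9], "angular": [0, 0, 0]},
    {"gripper": 0.4, "xyz": [7, -4, -14], "angular": [0, 0, 0]},
    {"gripper": 0.4, "xyz": [9, -9, -16], "angular": [0, 0, 0]},
    {"gripper": 0.4, "xyz": [11, -14, -16], "angular": [0, 0, 0]},
    {"gripper": 0.4, "xyz": [13, -19, -16], "angular": [0, 0, 0]},
    {"gripper": 0.4, "xyz": [15, -23, -16], "angular": [0, 0, 0]},
  ],
)

```text
clock: 28.42
position: [244.9, -487.5, 160.0]
ee_rot: [0.194, 0.981, -0.0, 0.001]
contact_force: [0.6, 0.1, -0.8]
gripper_width: 59.8
```

```bash
python3 -c "
from h import *
t=arm.get_image('top')[0];z0=cv2.imread('pics/top0.png');print('tab',tabtop(t))
def rear(t):
    r=rectify(t,46,x=(-60,-160),y=(75,-75),s=4).astype(float)
    for y in(58,50,30,10,-10,-30,-50,-58):
        c=int((75-y)*4);g=r[:,c-6:c+6,2].mean(1);e=np.diff(cv2.GaussianBlur(g[:,None],(1,9),0)[:,0]);k=np.argmax(e);print(y,'rear edge x',-60-k/4,round(e[k],1),end=' | ')
    print()
rear(z0);rear(t)
d=cv2.absdiff(t,z0).max(2);d[:,:]=cv2.medianBlur(d,3)
for n,(u,v,w) in dict(pine=(208,157,14),ring=(365,212,18),rolled=(325,107,12)).items(): print(n,(d[v-w:v+w,u-w:u+w]>60).mean().round(3))
print(arm.read_state()['position'],arm.read_state()['clock'])"
```

```text
tab (np.float64(13.0), np.float64(1.0))
58 rear edge x -136.25 9.4 | 50 rear edge x -136.5 14.0 | 30 rear edge x -136.5 16.0 | 10 rear edge x -136.75 12.0 | -10 rear edge x -136.25 11.6 | -30 rear edge x -136.25 11.6 | -50 rear edge x -136.25 14.3 | -58 rear edge x -136.5 12.4 | 
58 rear edge x -94.25 10.8 | 50 rear edge x -94.5 16.5 | 30 rear edge x -94.5 15.9 | 10 rear edge x -94.5 6.0 | -10 rear edge x -94.0 6.2 | -30 rear edge x -159.0 4.3 | -50 rear edge x -78.75 2.5 | -58 rear edge x -62.0 2.4 | 
pine 0.0
ring 1.0
rolled 0.014
[ 241.88731816 -489.48639041  159.85377895] 28.475
```

The rear edge is at -94.4, so the front is at about -8.7, against the roller. The arm or its shadow hides the right part and the ring cutter. I clear the view and check again.

Emit:
move_arm(
  moves=[
    {"gripper": 1, "xyz": [2, -5, -1], "angular": [0, 0, -0.15]},
    {"gripper": 1, "xyz": [3.5, -10, -2], "angular": [0, 0, -0.3]},
    {"gripper": 1, "xyz": [4.7, -14, -3], "angular": [0, 0, -0.45]},
    {"gripper": 1, "xyz": [4.7, -14, -3], "angular": [0, 0, -0.63]},
    {"gripper": 1, "xyz": [4.7, -14, -3], "angular": [0, 0, -0.63]},
  ],
)

```text
clock: 29.1
position: [149.3, -598.0, 189.6]
ee_rot: [-0.118, 0.993, 0.0, 0.0]
contact_force: [0.0, 0.9, -0.9]
gripper_width: 85.3
```

```bash
python3 -c "
from h import *
t=arm.get_image('top')[0];z0=cv2.imread('pics/top0.png');print('tab',tabtop(t))
r=rectify(t,46,x=(-60,-160),y=(75,-75),s=4).astype(float)
for y in(58,50,30,10,-10,-30,-50,-58):
    c=int((75-y)*4);g=r[:,c-6:c+6,2].mean(1);e=np.diff(cv2.GaussianBlur(g[:,None],(1,9),0)[:,0]);k=np.argmax(e);print(y,-60-k/4,round(e[k],1),end=' | ')
d=cv2.medianBlur(cv2.absdiff(t,z0).max(2),3)
for n,(u,v,w) in dict(pine=(208,157,14),ring=(365,212,18),rolled=(325,107,12),blue=(186,232,30),green=(294,272,30)).items(): print(n,(d[v-w:v+w,u-w:u+w]>60).mean().round(3))
print(arm.read_state()['position'],arm.read_state()['clock'])"
```

```text
tab (np.float64(13.0), np.float64(1.0))
58 -94.25 10.4 | 50 -94.5 16.0 | 30 -94.5 15.9 | 10 -94.75 14.0 | -10 -94.25 13.0 | -30 -94.5 18.3 | -50 -94.75 17.8 | -58 -94.25 11.0 | pine 0.0
ring 0.0
rolled 0.014
blue 0.034
green 0.008
[ 149.75397734 -597.74007379  189.61279894] 29.15
```

Everything checks out: the lever is at +7.0 (third click), the slab's rear edge is a uniform -94.5, and the bystanders haven't moved. Handing in.

```bash
python3 -c "
from bench import arm
print(arm.job_done())"
```

```text
the job is handed in; nothing more can be done
None
```

The lever is in the third click and the plain clay slab lies square against the rollers. I handed the job in at about 29 s.

**Lever:** I felt for the notches by force. On the way I pushed the lever one click forward, then back to fully closed, and only then on to the third click. It never went past the third. In the last top view the tab is centred at y = +7.0 mm, which is exactly q = 42 mm.

**Slab:** I slid it forward along the board with two fingers. It met the upper roller where predicted, and I stopped at about 7 N. Its rear edge now reads -94.3 to -94.8 mm across the full width. That puts the front edge at about -8.5 mm, square and within about 0.5 mm of the expected -9.

**Bystanders:** the pine block, ring cutter and rolled slab look unchanged from the first picture, and the arm is clear of everything.

**Checks that disagreed:**
- **Fingertip height:** the real fingertips sat about 41 mm (shut) to 45 mm (part open) above the reported TCP. I confirmed this with pictures and by touching the board.
- **Lever start position:** the lever stood at q ≈ 8.5 mm, between the closed notch and the first click, so the pictures could not settle which it was.

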